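Load sample cartridges into the counting bay

TASK

Take the hook tool by its handle, drop its tip into the red loop of the counting bay's tray and drag the tray all the way out with it. Then press every yellow cartridge that lies on the green mat down between a pair of sprung shield blocks in the tray, one to each gap and fully down on the tray floor, stand the hook tool back on the blue mat, and with the cartridges loaded push the tray fully home. Leave the steel cups and the orange carton where they are.

Things in the scene. Friction and masses are not known exactly. Their poses are not given: they have to be found in the camera images.
- tray (a joint): how far the aluminium tray (160 mm long, 274 mm wide) is out of the bay, m: 0 fully home, 0.15 fully out at its stop; it slides out along the tray's own -x, towards the robot, with about 3 N friction and stays where it is left
- bay: the counting bay, fixed: a grey-walled box with a clear roof, 330 mm wide, 190 mm deep, 98 mm tall; origin on the bench at the middle of its front face, x into the bay. With the tray fully out its front stands 85 mm beyond the middle of the gaps; with the tray home the gaps are under the roof
- loop (a point): middle of the opening of the red wire loop on the tray's front, 45 mm above the bench; axes as the tray (x into the bay, z up). The loop lies level; its opening runs from 21 mm before to 25 mm behind this point along x and 24 mm to either side; bar 8 mm thick; the front face of its straight front bar (56 mm wide) is 29 mm before the point and is a good place to push the tray home
- gap0 (a point): centre of a cartridge when it lies fully down in the leftmost (seen from the robot) gap of the tray, between a pair of sprung dark steel shield blocks: 25 mm above the bench (tray floor 10 mm). Axes as the tray: x along the gap, into the bay, z up; moves with the tray. The gaps are 66 mm apart across the tray
- gap1 (a point): centre of a cartridge when it lies fully down in the middle left gap of the tray, between a pair of sprung dark steel shield blocks: 25 mm above the bench (tray floor 10 mm). Axes as the tray: x along the gap, into the bay, z up; moves with the tray. A pair stands 14 mm apart; the cartridge itself pushes the blocks apart to 30 mm against springs: 5 to 12 N downwards
- gap2 (a point): centre of a cartridge when it lies fully down in the middle right gap of the tray, between a pair of sprung dark steel shield blocks: 25 mm above the bench (tray floor 10 mm). Axes as the tray: x along the gap, into the bay, z up; moves with the tray. Block tops, 32 to 56 mm above the bench, are bevelled: mouth 42 mm wide. Blocks reach 29 to 55 mm either side along x; the middle 58 mm is free for fingers
- gap3 (a point): centre of a cartridge when it lies fully down in the rightmost gap of the tray, between a pair of sprung dark steel shield blocks: 25 mm above the bench (tray floor 10 mm). Axes as the tray: x along the gap, into the bay, z up; moves with the tray. 
- hook_handle (a point): hook tool, 200 g: the centre of its black handle block, 70 mm long (x, towards the tip), 28 mm wide, 32 mm tall; it stands on the handle's underside, 16 mm below this point. A 10 mm steel rod rises from the handle's front end (30 mm ahead of the point) to 40 mm above the point and ends in a tip turned straight down
- hook_tip (a point): lowest point of the hook's downturned tip (10 mm thick, 46 mm long below the level rod): 80 mm ahead of the handle's centre along the tool's x and 11 mm below it
- hook: the hook tool as a whole; origin at the centre of the handle's underside, x towards the tip, z up
- tool_mat: blue mat, 260 x 160 x 3 mm, fixed; origin at the centre of its underside. The hook tool starts on it and returns to it. It and the green mat lie at the robot's left and right, either way round
- sample_mat: green mat, 280 x 160 x 3 mm, fixed; origin at the centre of its underside. The cartridges start on it
- cartridge0_c (a point): sealed yellow sample cartridge with grey end caps and white labels, a straight square bar 120 x 30 x 30 mm, 150 g; the point is its centre, x along its length; all four long faces are alike. Starts lying on the green mat; absent in some runs
- cartridge1_c (a point): sealed yellow sample cartridge with grey end caps and white labels, a straight square bar 120 x 30 x 30 mm, 150 g; the point is its centre, x along its length; all four long faces are alike. Starts lying on the green mat; absent in some runs
- cartridge2_c (a point): sealed yellow sample cartridge with grey end caps and white labels, a straight square bar 120 x 30 x 30 mm, 150 g; the point is its centre, x along its length; all four long faces are alike. Starts lying on the green mat; absent in some runs
- cartridge3_c (a point): sealed yellow sample cartridge with grey end caps and white labels, a straight square bar 120 x 30 x 30 mm, 150 g; the point is its centre, x along its length; all four long faces are alike. Starts lying on the green mat; absent in some runs
- cup0: open stainless cup 62 mm wide, 55 mm tall, not part of the job; origin at the centre of its underside
- cup1: open stainless cup 62 mm wide, 55 mm tall, not part of the job; origin at the centre of its underside
- cup2: open stainless cup 62 mm wide, 55 mm tall, not part of the job; origin at the centre of its underside
- cup3: open stainless cup 62 mm wide, 55 mm tall, not part of the job; origin at the centre of its underside
- cup4: open stainless cup 62 mm wide, 55 mm tall, not part of the job; origin at the centre of its underside
- cup5: open stainless cup 62 mm wide, 55 mm tall, not part of the job; origin at the centre of its underside
- carton: orange plastic carton 90 x 120 x 50 mm, not part of the job; origin at the centre of its underside

How it is judged:
By the outcome, as a careful person would: the job done as asked, in the order asked, and still so for the second after the job is handed in, with the robot touching nothing.
Of cartridge0, cartridge1, cartridge2, cartridge3 only 3 to 4 are there at a start; the rules pass over those that are not, and their reading is None.
At some moment in a run one of hook, cartridge0, cartridge1, cartridge2, cartridge3 may be knocked a few centimetres aside while the robot is not near it.
Once in a run the grip may slacken for a moment while it holds something.
It also fails if it takes over 200 s, if anything falls off the work surface, if the arm or the gripper's body presses on something with over 40 N, if the wrist force passes 120 N, or if a joint passes its speed limit or range.

ROBOT

A 7-joint arm with a two-finger parallel gripper is mounted at the origin on the work surface. World frame = base frame: x ahead of the robot, y to its left, z up, the work surface at z = 0. Lengths are in m, angles in rad, forces in N, time in s.
With the tool pointing down it reaches from about 0.425 to 0.925 m from the base axis. Payload 6.8 kg.
Tool frame: the origin (TCP) lies on the centre line of the jaws, within the pads' length; the fingertips stand 25 mm ahead of it and the grasp point (between the pads) lies 6 mm ahead of it; z points along the fingers, y is the direction in which the jaws open and shut (so a half turn about z gives the same grasp; the last joint's range is limited). The gripper opens to 85 mm and grips with 20 to 120 N. Pads are 22 mm wide; open, the fingers measure 114 mm over their backs; the gripper's body (76 mm by 85 mm) begins 54 mm behind the grasp point. The pads swing forward as they close: fully open they stand 13 mm farther back than shut.
Start: joints at [-1.284, 0.477, 0.022, 1.555, -0.011, 1.109, -0.083], TCP at [0.26, 0.623, 0.256] pointing down, gripper open.
Joint ranges: [-2.96, 2.96], [-0.34, 2.1], [-1.41, 1.46], [0.24, 2.44], [-1.37, 4.51], [0.17, 1.92], [-2.96, 2.96]. Speed limits (rad/s): [2.39, 2.39, 3.14, 3.14, 3.14, 3.14, 3.14].

INTERFACE

Orientations are given as a unit quaternion [w, x, y, z].
In Python, from station import status, cams, order, models gives the robot as it stands.
- The arm moves only by the tool move_arm, never from a script. Its argument "steps" is one flat list of numbers, 7 for each row, row after row: the gripper's target within -1 to 1 (fully open at 1, half-way at 0, shut at -1), then the shift along the world's x, y, z in cm, then the turn, a rotation vector about the world's x, y, z in degrees. A call has 1 to 8 rows; each row shifts and turns the commanded pose from where the row before left it; what a row does not reach is not made up. A row lasts 1/10 s, in which the tool goes at most 50 mm and 8.59 degrees, less where a joint would pass 70% of its speed; a pose out of reach is approached as far as the arm can. A call with a gripper value outside its range is refused whole. The fingers move at their own pace and stop on an object; "newtons" is the grip in N (left out, the last holds). Time passes only in rows, so rows that do not move let the fingers close. It gives the time, the measured TCP pose, the force and the opening at its end, in the units of the state.
- status.get_obs(): the state, without advancing time (a new reading comes with each control period).
- cams.read_camera(name): name is "scene" or "top" or "wrist"; returns a dict with "pixels" (480x640x3 uint8, red, green, blue), "mtx" (3x3 intrinsics, pixels), "dist_coeffs" ([k1, k2, p1, p2, k3] as OpenCV has them; the pictures are not rectified), "T" (4x4, takes a point from camera to world coordinates); the wrist camera has in their place "T_tool_cam" (4x4, takes a point from camera to tool coordinates, whose origin is the TCP and whose axes are the flange's). Camera axes: x right, y down, z forward; pixel columns grow to the right and rows downward; lengths in m; the calibration is good to about 2 mm. A picture is of the moment at which its call begins: read the wrist's pose just before it. There is no depth.
- order.hand_in(): hands the job in, once; it reports no verdict.
Trained networks look in the newest picture that a camera, given by its name, has taken for a name from the list of things; names that differ only in an ending like _2 or _b are one class to them, and where a whole thing is asked for, a point or a joint stands for the part that bears it (a point fixed in the world has none). Each returns a list of dicts, best first, with "score" (0 to 1); they miss things now and then, are a little off and sometimes report something else, mostly with a low value. They report only what shows in the picture. A call takes as long as a camera call.
- models.silhouettes(camera, query): "region" (480x640 bool, what is visible of it) and "box" ([centre column, centre row, width, height] in pixels, round what is visible of it).
- models.place_of(camera, query): "position" ([row, column] in pixels: a listed point, or the origin of a listed thing).
The state is a dict: "t": time; "q": joint angles; "joint_vel": joint speeds; "joint_torque": joint torques, N m; "eef_pos": TCP position; "tool_rot": TCP orientation; "contact_force": force on the tool from outside, world axes, zero at the start; "torque": the same for the moment, N m; "gripper_width": opening from 0.0 (shut) to 1.0 (fully open).
Only numpy, scipy, OpenCV 4.12 (cv2) and the standard library are available. Lean on these libraries where they do the work, as an engineer would, in place of code of your own. Each camera call takes 0.05 s, during which the arm holds its last target.

## Working session

There is one attempt and no reset: what is moved stays moved. The work goes in short steps, Python scripts to look and compute and a tool call to move; the robot and the scene stay as the last step left them, time stands still between calls to the robot, and variables do not carry over. Pictures are saved under pics/ and viewed, and the job is handed in when it is done.

Besides the shell and the picture viewer there is one more tool, called after "Request:" as a command line: name --argument value ..., lists and objects as JSON in quotes. move_arm: Moves the arm, as the interface text tells. Its arguments: {"type":"object","properties":{"steps":{"type":"array"},"newtons":{"type":"number"}},"required":["steps"]}

```bash
ls; mkdir -p pics; python3 - <<'E'
from station import status,cams
import cv2
o=status.get_obs()
for k,v in o.items(): print(k,v)
for n in ["scene","top","wrist"]:
    r=cams.read_camera(n); cv2.imwrite(f"pics/{n}0.png",r["pixels"][:,:,::-1])
    print(n,r["mtx"],r["dist_coeffs"],r.get("T",r.get("T_tool_cam")))
E
```

```text
pics
t 0.0
q [-1.28409137  0.47777436  0.02232721  1.55644268 -0.01154143  1.10926533
 -0.08307978]
joint_vel [-0.00068518  0.0010384  -0.00104568  0.00211533 -0.00046535 -0.00086986
 -0.00011043]
joint_torque [ 7.23939247e-04 -5.96455371e+01  1.60813451e+00 -2.81186950e+01
  1.24637739e-02  9.44473461e-03  1.08074795e-05]
eef_pos [0.25941112 0.62258476 0.25534637]
tool_rot [-1.29913459e-04  1.96105896e-01  9.80582327e-01 -8.71677036e-04]
contact_force [ 0.20908549 -0.28669546 -0.67583798]
torque [ 0.00238384  0.02179268 -0.03084649]
gripper_width 0.9996135861047262
scene [[452.15083913   0.         323.06434474]
 [  0.         452.15083913 243.6842859 ]
 [  0.           0.           1.        ]] [0.03260872 0.         0.         0.         0.        ] [[ 5.75409173e-01  5.41452230e-01 -6.12971261e-01  1.25681031e+00]
 [ 8.17865625e-01 -3.80643474e-01  4.31516356e-01 -4.93346954e-01]
 [ 3.21982966e-04 -7.49626593e-01 -6.61860913e-01  8.09415829e-01]
 [ 0.00000000e+00  0.00000000e+00  0.00000000e+00  1.00000000e+00]]
top [[550.72768392   0.         322.0599032 ]
 [  0.         550.72768392 242.11052947]
 [  0.           0.           1.        ]] [-0.06152467  0.          0.          0.          0.        ] [[-0.02046553 -0.9905155   0.13586833  0.40646974]
 [-0.99942585  0.02393857  0.02397727 -0.00570673]
 [-0.02700235 -0.13529962 -0.99043672  1.37725288]
 [ 0.          0.          0.          1.        ]]
wrist [[334.90225683   0.         318.96485099]
 [  0.         334.90225683 230.19092738]
 [  0.           0.           1.        ]] [-0.05033401  0.          0.          0.          0.        ] [[-3.62931365e-05 -9.45546915e-01 -3.25485839e-01  8.48497634e-02]
 [ 9.99999960e-01 -1.25886147e-04  2.54198842e-04 -6.50746572e-04]
 [-2.81331089e-04 -3.25485816e-01  9.45546881e-01 -1.18721583e-01]
 [ 0.00000000e+00  0.00000000e+00  0.00000000e+00  1.00000000e+00]]
```

View pics/top0.png

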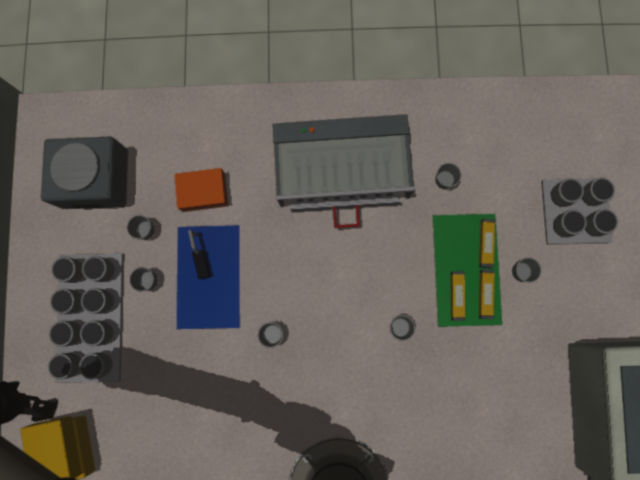

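View pics/scene0.png

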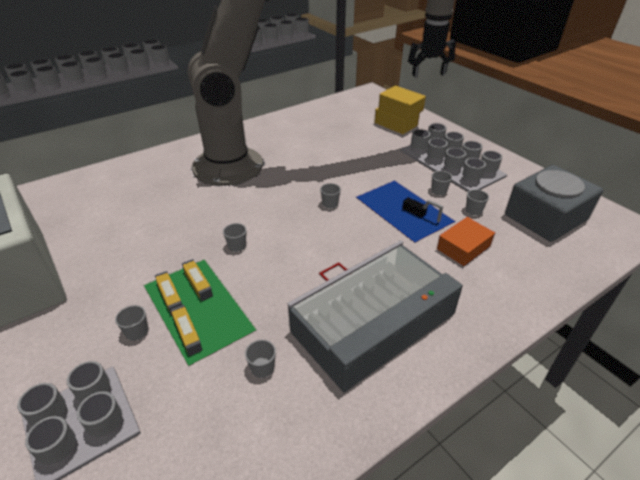

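View pics/wrist0.png

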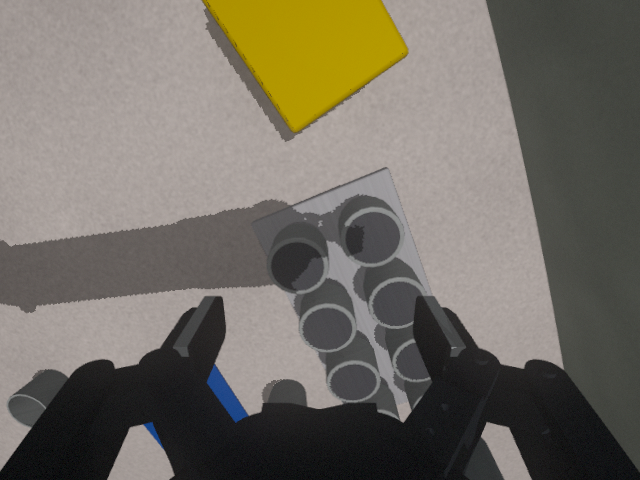

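The top view shows the hook at about (200,255) on the blue mat at left, three cartridges at (488,243), (458,296) and (487,294) on the green mat, and the red loop at (347,217).

```bash
cat > h.py <<'E'
import numpy as np, cv2
from station import status,cams,models
from scipy.spatial.transform import Rotation as R
def camT(n,r,o=None):
    if n!="wrist": return np.array(r["T"])
    o=o or status.get_obs()
    T=np.eye(4); q=o["tool_rot"]; T[:3,:3]=R.from_quat([q[1],q[2],q[3],q[0]]).as_matrix(); T[:3,3]=o["eef_pos"]
    return T@np.array(r["T_tool_cam"])
def grab(n,save=None):
    o=status.get_obs(); r=cams.read_camera(n); r["Tw"]=camT(n,r,o)
    if save: cv2.imwrite(f"pics/{save}.png",np.ascontiguousarray(r["pixels"][:,:,::-1]))
    return r
def atz(r,uv,z):
    uv=np.array(uv,float).reshape(-1,1,2)
    p=cv2.undistortPoints(uv,np.array(r["mtx"]),np.array(r["dist_coeffs"])).reshape(-1,2)
    d=np.c_[p,np.ones(len(p))]@r["Tw"][:3,:3].T; c=r["Tw"][:3,3]
    z=np.broadcast_to(z,len(p))
    return c+d*((z-c[2])/d[:,2])[:,None]
def proj(r,P):
    T=np.linalg.inv(r["Tw"]); P=np.array(P,float).reshape(-1,3)
    return cv2.projectPoints(P,cv2.Rodrigues(T[:3,:3])[0],T[:3,3],np.array(r["mtx"]),np.array(r["dist_coeffs"]))[0].reshape(-1,2)
def find(n,r,name,z,k=4,thr=0.3):
    out=[]
    for d in models.place_of(n,name)[:k]:
        if d["score"]<thr: continue
        rw,cl=d["position"]; out.append((round(d["score"],2),[round(float(cl),1),round(float(rw),1)],atz(r,[[cl,rw]],z)[0].round(4)))
    return out
E
python3 - <<'E'
from h import *
Z=dict(hook_handle=.019,hook_tip=.008,loop=.045,bay=0,gap0=.025,gap1=.025,gap2=.025,gap3=.025,cartridge0_c=.018,tool_mat=0,sample_mat=0,carton=0,cup0=0)
for n in ["top","scene"]:
    r=grab(n)
    for k,z in Z.items():
        print(n,k,find(n,r,k,z,k=7))
E
```

```text
top hook_handle [(0.93, [199.6, 262.4], array([0.549 , 0.3345, 0.019 ]))]
top hook_tip [(0.83, [193.4, 234.1], array([0.6227, 0.3539, 0.008 ]))]
top loop [(0.95, [344.8, 212.5], array([ 0.6613, -0.0309,  0.045 ]))]
top bay [(0.64, [345.4, 204.8], array([ 0.6898, -0.0338,  0.    ]))]
top gap0 []
top gap1 []
top gap2 []
top gap3 []
top cartridge0_c [(0.93, [452.9, 300.7], array([ 0.4403, -0.2905,  0.018 ]))]
top tool_mat [(0.89, [205.9, 277.1], array([0.5133, 0.3228, 0.    ]))]
top sample_mat [(0.84, [467.1, 268.2], array([ 0.5208, -0.3339,  0.    ]))]
top carton [(0.6, [202.0, 192.3], array([0.7326, 0.3349, 0.    ])), (0.38, [195.8, 237.1], array([0.6161, 0.3497, 0.    ]))]
top cup0 [(0.87, [446.0, 179.4], array([ 0.7497, -0.2929,  0.    ])), (0.81, [273.7, 333.9], array([0.3686, 0.1523, 0.    ])), (0.77, [146.0, 279.0], array([0.5116, 0.4769, 0.    ])), (0.64, [522.0, 274.2], array([ 0.5023, -0.4709,  0.    ])), (0.61, [145.3, 229.2], array([0.6399, 0.4817, 0.    ])), (0.6, [400.0, 326.9], array([ 0.3794, -0.1606,  0.    ]))]
scene hook_handle [(0.8, [412.2, 203.9], array([0.5309, 0.
[... 313 characters left out ...]
4, [194.6, 278.9], array([ 0.4503, -0.3063,  0.018 ])), (0.36, [167.6, 291.6], array([ 0.4528, -0.3745,  0.018 ]))]
scene tool_mat [(0.76, [402.9, 208.3], array([0.5137, 0.3191, 0.    ]))]
scene sample_mat [(0.83, [197.0, 302.4], array([ 0.5073, -0.3282, -0.    ]))]
scene carton [(0.96, [463.7, 247.3], array([0.7353, 0.3334, 0.    ]))]
scene cup0 [(0.92, [333.4, 204.9], array([0.3815, 0.1607, 0.    ])), (0.89, [261.2, 369.2], array([ 0.7525, -0.2935,  0.    ])), (0.76, [471.2, 207.8], array([0.6281, 0.4855, 0.    ])), (0.71, [438.2, 189.7], array([0.5056, 0.4745, 0.    ])), (0.63, [237.9, 242.4], array([ 0.3701, -0.1514,  0.    ])), (0.61, [136.6, 331.2], array([ 0.5092, -0.47  ,  0.    ]))]
```

Request:
move_arm --steps '[1,3.5,-3.5,0,0,0,4.4,1,3.5,-3.5,0,0,0,4.4,1,3.5,-3.5,0,0,0,4.4,1,3.5,-3.5,0,0,0,4.4,1,3.5,-3.5,0,0,0,4.4,1,3.5,-3.5,0,0,0,4.4,1,3.5,-3.5,0,0,0,4.4,1,3.5,-3.5,0,0,0,4.4]' --newtons 60

```text
t: 2.35
eef_pos: [0.5409, 0.3416, 0.2566]
tool_rot: [0.0, -0.111, 0.994, 0.0]
contact_force: [1.1, 0.3, -0.4]
gripper_width: 0.998
```

```bash
python3 - <<'E'
from h import *
o=status.get_obs(); print(o["t"],o["eef_pos"],o["tool_rot"],o["contact_force"])
r=grab("wrist","w1")
for k,z in dict(hook_handle=.019,hook_tip=.008).items(): print(k,find("wrist",r,k,z))
E
```

```text
2.35 [0.54086308 0.34157238 0.25656516] [ 1.97236570e-04 -1.11169269e-01  9.93801451e-01  1.77721286e-04] [ 1.07270715  0.26329546 -0.41237324]
hook_handle [(0.57, [304.8, 199.6], array([0.5466, 0.3272, 0.019 ]))]
hook_tip [(0.77, [308.7, 263.0], array([0.6247, 0.3481, 0.008 ]))]
```

View pics/w1.png

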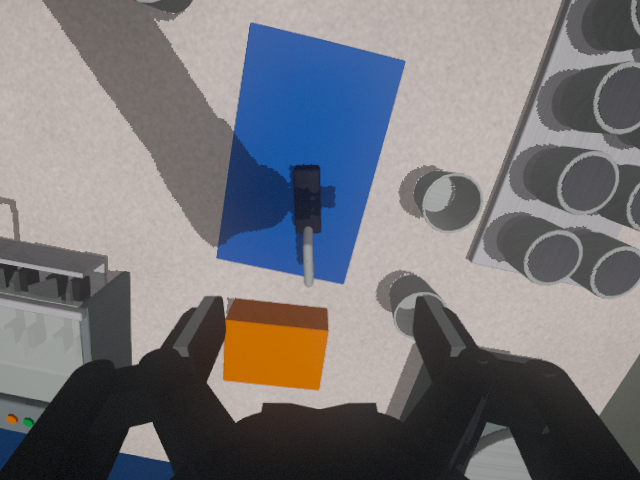

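The wrist view shows the handle at about (307,198), with its top edges at rows 165 and 232, and the rod end at (309,282).

```bash
python3 - <<'E'
from h import *
r=grab("wrist")
im=r["pixels"][140:300,230:390,::-1]
cv2.imwrite("pics/w1z.png",cv2.resize(im,None,fx=4,fy=4,interpolation=cv2.INTER_CUBIC)[:600])
print(atz(r,[[307,165],[307,232],[293,200],[320,200]],.035))
print(atz(r,[[308,232],[309,282]],[.06,.062]))
# model overlay
def model(x,y,th):
    c,s=np.cos(th),np.sin(th)
    L=[[-35,-14,35],[35,-14,35],[35,14,35],[-35,14,35],[30,0,59],[80,0,59],[80,0,8]]
    return [[x+(c*a-s*b)/1000,y+(s*a+c*b)/1000,h/1000] for a,b,h in L]
for p in [(.546,.331,.21),(.546,.331,.25)]: print(p,proj(r,model(*p)).round(0).tolist())
E
```

```text
[[0.50928194 0.31837519 0.035     ]
 [0.57946798 0.33258443 0.035     ]
 [0.54787675 0.31130121 0.035     ]
 [0.54197538 0.33882228 0.035     ]]
[[0.57045518 0.33269124 0.06      ]
 [0.6238703  0.34466203 0.062     ]]
(0.546, 0.331, 0.21) [[298.0, 169.0], [299.0, 234.0], [325.0, 234.0], [326.0, 169.0], [312.0, 237.0], [312.0, 282.0], [313.0, 261.0]]
(0.546, 0.331, 0.25) [[296.0, 169.0], [300.0, 234.0], [326.0, 233.0], [324.0, 168.0], [313.0, 237.0], [315.0, 281.0], [315.0, 261.0]]
```

View pics/w1z.png

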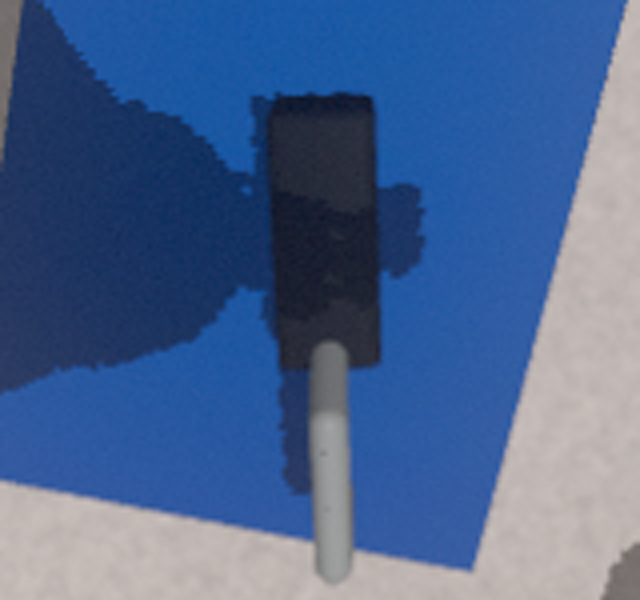

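Request:
move_arm --steps '[1,0.5,-0.5,-4,0,0,1,1,0.5,-0.5,-4,0,0,0,1,0,0,-4,0,0,0,1,0,0,-4,0,0,0,1,0,0,-3,0,0,0,1,0,0,-3,0,0,0,1,0,0,0,0,0,0]'

```text
t: 3.25
eef_pos: [0.5454, 0.3335, 0.0322]
tool_rot: [-0.004, -0.12, 0.993, -0.001]
contact_force: [-1.8, -0.6, 0.9]
gripper_width: 0.999
```

```bash
python3 - <<'E'
from h import *
o=status.get_obs(); print(o["t"],o["eef_pos"],o["tool_rot"],o["contact_force"])
r=grab("wrist","w2")
E
```

```text
3.25 [0.54538539 0.33351619 0.03221396] [-0.00379828 -0.11960575  0.99281336 -0.00129267] [-1.81820037 -0.60359132  0.92379237]
```

View pics/w2.png

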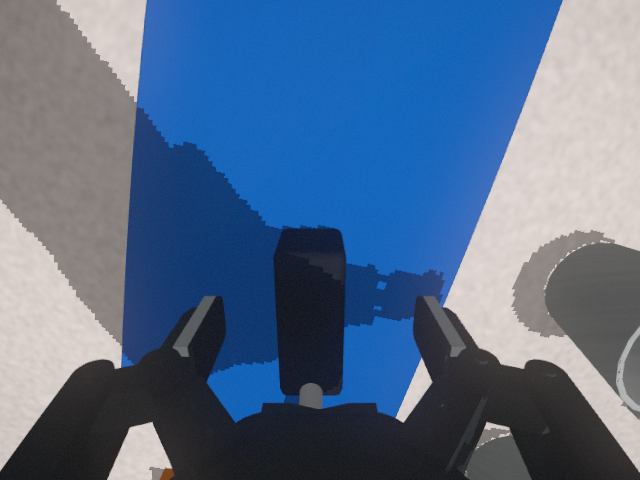

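The handle at (310,310) is centred between the open fingers. I'll close on it.

Request:
move_arm --steps '[1,0,0,0.4,0,0,0,-1,0,0,0,0,0,0,-1,0,0,0,0,0,0,-1,0,0,0,0,0,0,-1,0,0,0,0,0,0,-1,0,0,0,0,0,0,-1,0,0,0,0,0,0,-1,0,0,0,0,0,0]' --newtons 60

```text
t: 4.1
eef_pos: [0.5502, 0.3332, 0.0412]
tool_rot: [0.001, -0.118, 0.993, 0.0]
contact_force: [-1.3, -1.4, 5.0]
gripper_width: 0.313
```

Request:
move_arm --steps '[-1,0,0,2,0,0,0,-1,0,0,3,0,0,0,-1,0,0,3,0,0,0,-1,0,0,0,0,0,0]'

```text
t: 4.5
eef_pos: [0.5518, 0.3345, 0.1244]
tool_rot: [0.003, -0.118, 0.993, 0.002]
contact_force: [0.3, 0.7, -1.5]
gripper_width: 0.312
```

```bash
python3 - <<'E'
from h import *
o=status.get_obs(); print(o["t"],o["eef_pos"],o["tool_rot"],o["contact_force"])
r=grab("wrist","w3")
E
```

```text
4.5 [0.55178912 0.33445555 0.1243662 ] [ 0.00302603 -0.11806927  0.99299932  0.00168828] [ 0.32599279  0.68950209 -1.48244521]
```

View pics/w3.png

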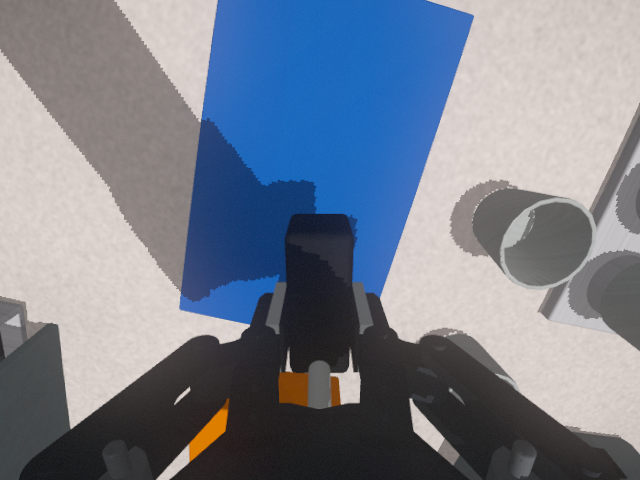

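```bash
python3 - <<'E'
from h import *
r=grab("top")
im=r["pixels"][110:240,260:430,::-1]
cv2.imwrite("pics/t2.png",cv2.resize(im,None,fx=4.6,fy=4.6,interpolation=cv2.INTER_CUBIC))
r=grab("scene")
im=r["pixels"][240:340,280:410,::-1]
cv2.imwrite("pics/s2.png",cv2.resize(im,None,fx=6,fy=6,interpolation=cv2.INTER_CUBIC))
E
```

```text
(no output)
```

View pics/t2.png

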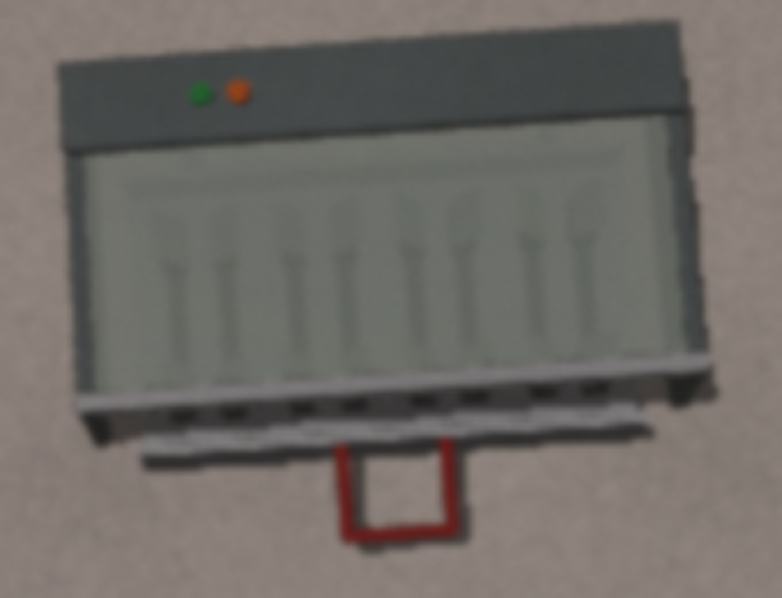

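View pics/s2.png

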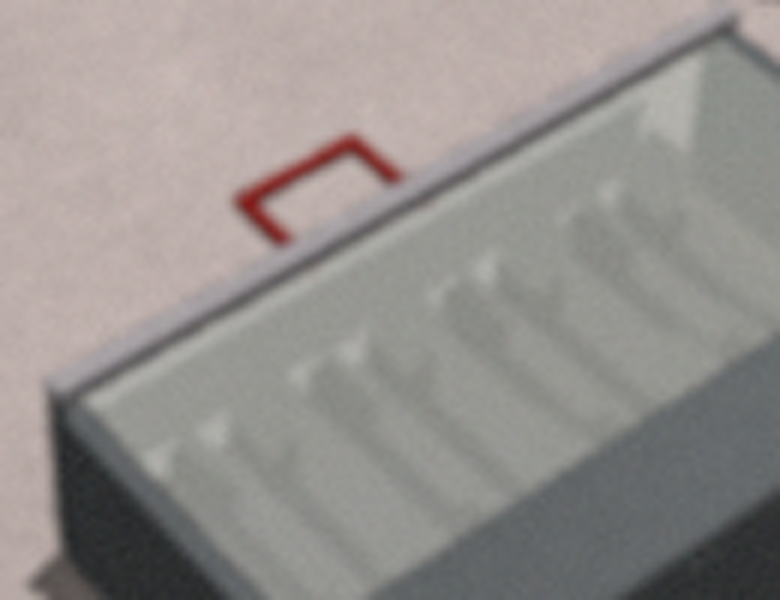

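The loop's front bar runs from (345,535) to (457,530) in the zoomed picture, with its legs meeting the tray front near row 440. The bay's front top edge runs from (80,402) to (708,360).

```bash
python3 - <<'E'
from h import *
r=grab("top")
f=lambda u,v:[260+u/4.6-.4,110+v/4.6-.4]
a=atz(r,[f(80,402),f(708,360)],.098); print(a, np.arctan2(*(a[0]-a[1])[[0,1]]), np.linalg.norm(a[0]-a[1]))
a=atz(r,[f(60,65),f(678,22)],.098); print(a, np.arctan2(*(a[0]-a[1])[[0,1]]), np.linalg.norm(a[0]-a[1]))
a=atz(r,[f(347,535),f(457,530),f(343,444),f(447,438)],.047); print(a)
b=grab("scene"); g=lambda u,v:[280+u/6-.4,240+v/6-.4]
print(atz(b,[g(245,202),g(352,143)],.047))
print(atz(b,[g(55,385),g(735,18)],.098))
E
```

```text
[[ 0.69287015  0.13027872  0.098     ]
 [ 0.70655845 -0.19433266  0.098     ]] -0.04214328436302819 0.3248998588775981
[[ 0.87522655  0.1394456   0.098     ]
 [ 0.88934652 -0.18698518  0.098     ]] -0.043228696089375705 0.3267360255559383
[[ 0.62820718 -0.00607772  0.047     ]
 [ 0.62944992 -0.06459773  0.047     ]
 [ 0.67756938 -0.0051134   0.047     ]
 [ 0.67941172 -0.06075154  0.047     ]]
[[ 0.63381687 -0.06236911  0.047     ]
 [ 0.63117226 -0.00775966  0.047     ]]
[[ 0.71051754 -0.19531264  0.098     ]
 [ 0.70300505  0.12670678  0.098     ]]
```

Request:
move_arm --steps '[-1,0.4,-4,0,0,0,2,-1,0.5,-4.5,0,0,0,2,-1,0.5,-4.5,0,0,0,2,-1,0.5,-4.5,0,0,0,2,-1,0.5,-4.5,0,0,0,2,-1,0.5,-4.5,0,0,0,2,-1,0.5,-4.5,0,0,0,2,-1,0.5,-4.5,0,0,0,2]'

```text
t: 5.55
eef_pos: [0.5878, -0.0237, 0.119]
tool_rot: [-0.001, -0.256, 0.967, 0.0]
contact_force: [0.7, -0.1, -1.6]
gripper_width: 0.309
```

Request:
move_arm --steps '[-1,0.4,-4.5,0,0,0,0,-1,0,0,0,0,0,0,-1,0,0,0,0,0,0]'

```text
t: 5.85
eef_pos: [0.5917, -0.0687, 0.119]
tool_rot: [-0.001, -0.254, 0.967, 0.0]
contact_force: [-0.2, 1.1, -2.8]
gripper_width: 0.313
```

```bash
python3 - <<'E'
from h import *
o=status.get_obs(); print(o["t"],o["eef_pos"],o["tool_rot"],o["contact_force"],o["gripper_width"])
x,y=o["tool_rot"][1:3]; print("yaw",np.degrees(2*np.arctan2(y,x)))
r=grab("wrist","w4")
r=grab("top")
im=r["pixels"][140:290,260:450,::-1]
cv2.imwrite("pics/t4.png",cv2.resize(im,None,fx=4,fy=4,interpolation=cv2.INTER_CUBIC))
print(find("top",r,"hook_tip",.09),find("top",r,"hook_handle",.1),find("top",r,"loop",.045))
r=grab("scene")
im=r["pixels"][180:330,240:430,::-1]
cv2.imwrite("pics/s4.png",cv2.resize(im,None,fx=4,fy=4,interpolation=cv2.INTER_CUBIC))
print(find("scene",r,"hook_tip",.09),find("scene",r,"hook_handle",.1),find("scene",r,"loop",.045))
E
```

```text
5.85 [ 0.5917017  -0.06869891  0.11902395] [-1.15320270e-03 -2.53516053e-01  9.67330474e-01  1.85124793e-04] [-0.19688477  1.10827478 -2.83042857] 0.3129964378426115
yaw 209.371364728498
[] [] [(0.89, [346.0, 211.9], array([ 0.6628, -0.0339,  0.045 ]))]
[(0.6, [341.2, 260.0], array([ 0.6612, -0.0228,  0.09  ]))] [(0.68, [306.9, 245.8], array([ 0.584 , -0.0663,  0.1   ])), (0.61, [307.3, 251.7], array([ 0.6017, -0.077 ,  0.1   ]))] [(0.54, [337.1, 274.1], array([ 0.6572, -0.0305,  0.045 ]))]
```

View pics/w4.png

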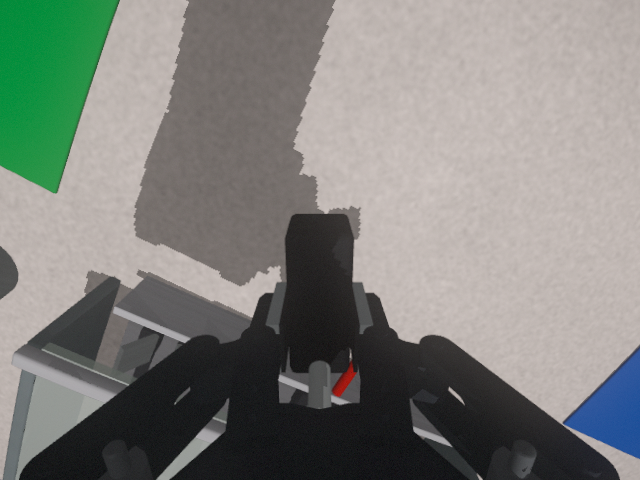

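View pics/t4.png

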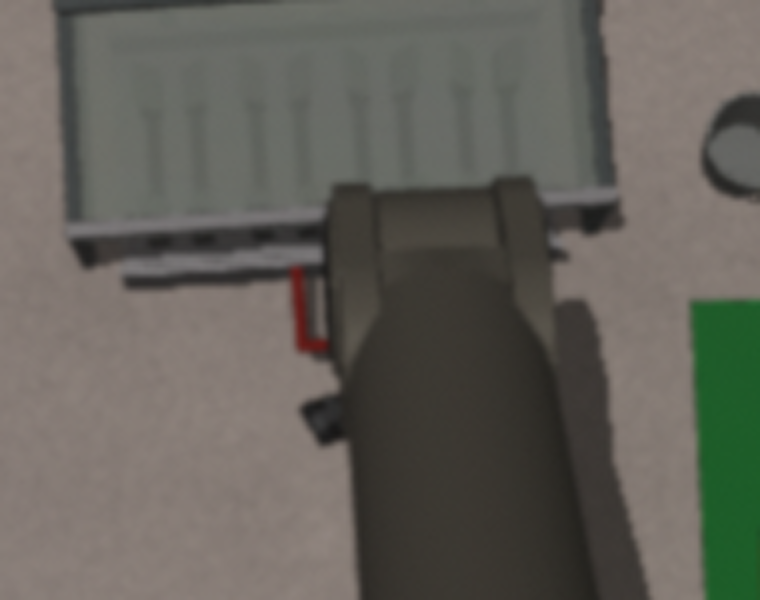

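View pics/s4.png

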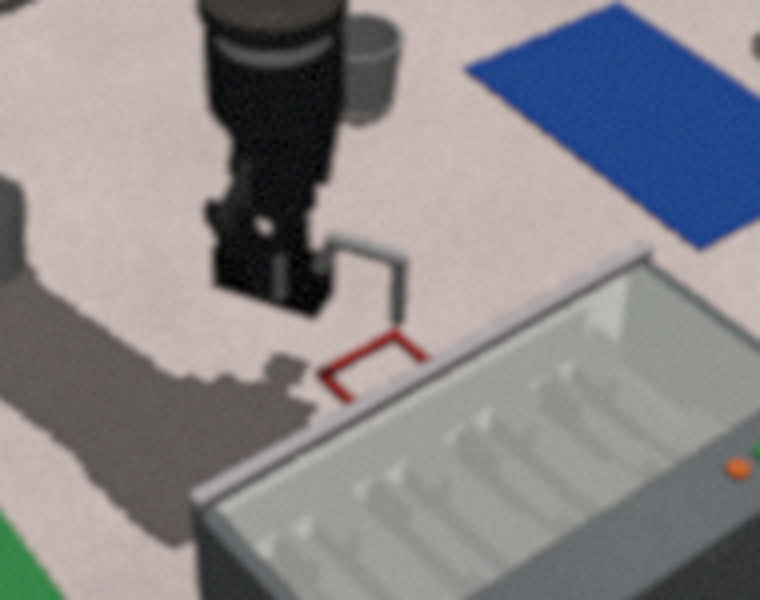

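The scene view shows the tip's lower end at (399,322) in the zoomed picture, and the loop's corners at (322,375) and (395,333).

```bash
python3 - <<'E'
from h import *
r=grab("scene")
g=lambda u,v:[240+u/4-.4,180+v/4-.4]
print("tip",atz(r,[g(399,322)],.086), "corners",atz(r,[g(325,375),g(395,335)],.047))
for z in (.086,.045):
  print((proj(r,[[.6544,-.0334,z]])-[239.6,179.6])*4)
L=np.array([.6565,-.033,.045]);ex=np.array([.999,.042,0]);ey=np.array([-.042,.999,0])
print([(proj(r,L+a*ex+b*ey+[0,0,.004])-[239.6,179.6])*4 for a,b in [(-.025,.028),(-.025,-.028),(.025,.028),(.025,-.028)]])
E
```

```text
tip [[ 0.6556723  -0.02390077  0.086     ]] corners [[ 0.63461308 -0.06171982  0.047     ]
 [ 0.63105463 -0.00742053  0.047     ]]
[[384.51327672 327.26627432]]
[[383.21539795 377.26158733]]
[array([[396.15855212, 331.07940822]]), array([[322.72529024, 370.94746235]]), array([[449.50692465, 377.63875039]]), array([[375.27602866, 419.78949562]])]
```

```bash
python3 - <<'E'
from h import *
r=grab("wrist"); r["Tw"]=np.array(r["T_tool_cam"])
for off in (0,.004,.008,.012):
  print(off,proj(r,[[.035+off,0,.006],[.035+off,0,.038],[-.035+off,0,.006],[-.03+off,0,-.018]]).round(0).tolist(), proj(r,[[.035+off,.014,.006],[.035+off,-.014,.006]]).round().tolist())
im=r["pixels"][190:420,240:400,::-1]
im=cv2.convertScaleAbs(im,alpha=2.5,beta=20)
cv2.imwrite("pics/w4z.png",cv2.resize(im,None,fx=2.6,fy=2.6,interpolation=cv2.INTER_CUBIC))
E
```

```text
0 [[318.0, 247.0], [318.0, 223.0], [318.0, 384.0], [318.0, 419.0]] [[353.0, 247.0], [283.0, 247.0]]
0.004 [[318.0, 237.0], [318.0, 215.0], [318.0, 377.0], [318.0, 411.0]] [[353.0, 237.0], [283.0, 237.0]]
0.008 [[318.0, 228.0], [318.0, 207.0], [318.0, 371.0], [318.0, 404.0]] [[354.0, 228.0], [282.0, 228.0]]
0.012 [[318.0, 218.0], [318.0, 199.0], [318.0, 364.0], [318.0, 396.0]] [[354.0, 218.0], [282.0, 218.0]]
```

View pics/w4z.png

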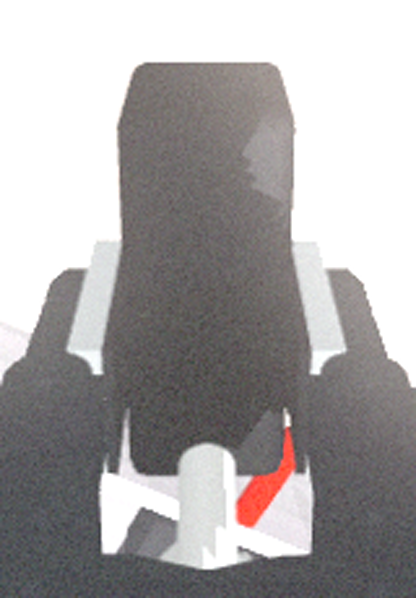

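Request:
move_arm --steps '[-1,0,-0.5,-1.4,0,0,0,-1,0,0,-2,0,0,0,-1,0,0,-1.5,0,0,0,-1,0,0,-1.5,0,0,0,-1,0,0,0,0,0,0]'

```text
t: 6.9
eef_pos: [0.5908, -0.0718, 0.0536]
tool_rot: [-0.002, -0.255, 0.967, 0.001]
contact_force: [-1.7, 0.1, -2.5]
gripper_width: 0.312
```

```bash
python3 - <<'E'
from h import *
o=status.get_obs(); print(o["t"],o["eef_pos"],o["contact_force"],o["gripper_width"])
r=grab("scene")
im=r["pixels"][200:320,260:420,::-1]
cv2.imwrite("pics/s5.png",cv2.resize(im,None,fx=5,fy=5,interpolation=cv2.INTER_CUBIC))
E
```

```text
6.9 [ 0.59082397 -0.07181207  0.05358282] [-1.67047619  0.14157566 -2.50634837] 0.3118282306291521
```

View pics/s5.png

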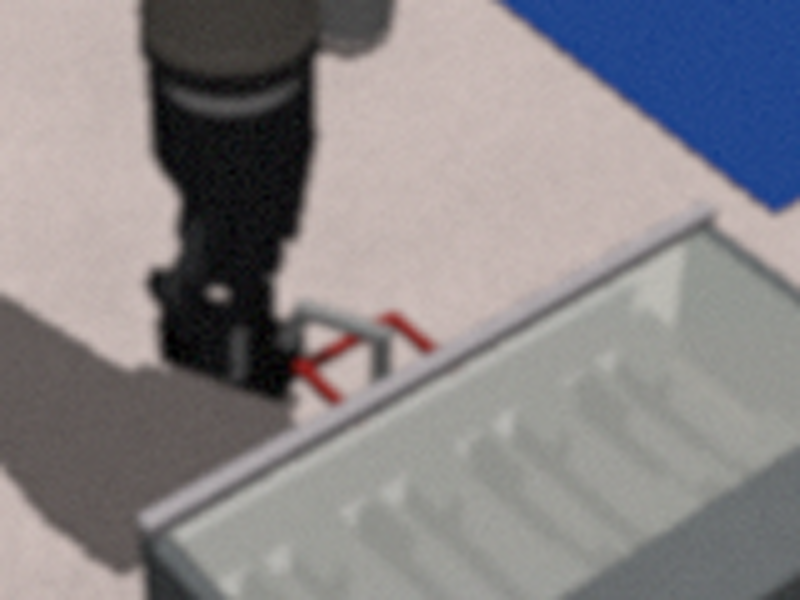

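The tip at (378,370) is inside the loop. I'll drag the tray out.

Request:
move_arm --steps '[-1,-1.5,0,0,0,0,0,-1,-2,-0.1,0,0,0,0,-1,-2,-0.1,0,0,0,0,-1,-2,-0.1,0,0,0,0,-1,-2,-0.1,0,0,0,0,-1,-2,-0.1,0,0,0,0,-1,-2,-0.1,0,0,0,0,-1,-2,-0.1,0,0,0,0]'

```text
t: 7.75
eef_pos: [0.4405, -0.0782, 0.0579]
tool_rot: [0.004, -0.256, 0.967, -0.001]
contact_force: [3.6, 2.8, -1.1]
gripper_width: 0.31
```

Request:
move_arm --steps '[-1,-1,0,0,0,0,0,-1,-0.4,0,0,0,0,0,-1,0,0,0,0,0,0]'

```text
t: 8.05
eef_pos: [0.4251, -0.079, 0.0569]
tool_rot: [0.001, -0.255, 0.967, -0.0]
contact_force: [1.8, 0.3, -0.2]
gripper_width: 0.311
```

```bash
python3 - <<'E'
from h import *
o=status.get_obs(); print(o["t"],o["eef_pos"],o["contact_force"],o["gripper_width"],o["q"])
r=grab("scene","s6")
r=grab("top","t6")
print(find("top",r,"loop",.045))
E
```

```text
8.05 [ 0.42507429 -0.07902164  0.05694689] [ 1.83742289  0.34671931 -0.16234296] 0.3109967467085461 [ 0.07639583  0.4150746  -0.04373654  2.26691923  0.04004454  0.45754966
  2.08731433]
[(0.71, [348.0, 272.0], array([ 0.5147, -0.0348,  0.045 ])), (0.42, [457.7, 297.7], array([ 0.4465, -0.2968,  0.045 ]))]
```

View pics/s6.png

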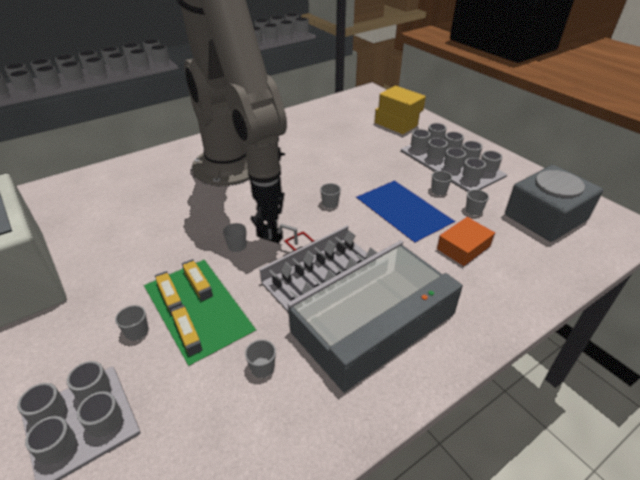

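View pics/t6.png

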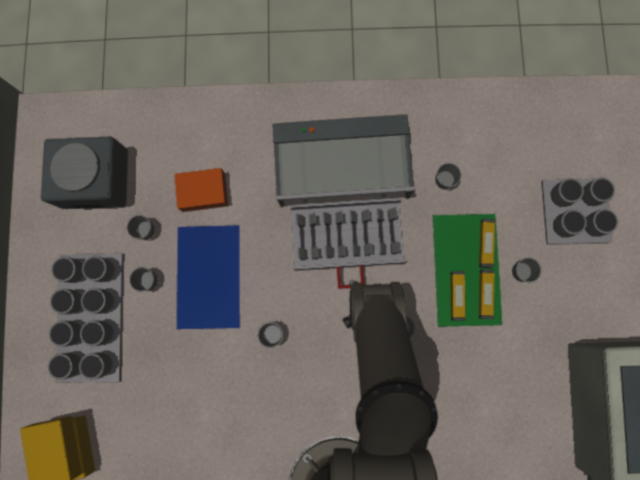

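Request:
move_arm --steps '[-1,-0.3,0,0,0,0,0,-1,-0.3,0,0,0,0,0,-1,-0.3,0,0,0,0,0,-1,0,0,0,0,0,0]'

```text
t: 8.6
eef_pos: [0.4236, -0.0785, 0.0581]
tool_rot: [0.008, -0.255, 0.967, -0.002]
contact_force: [19.2, 1.6, -8.5]
gripper_width: 0.316
```

```bash
python3 - <<'E'
from h import *
o=status.get_obs(); print(o["t"],o["eef_pos"],o["contact_force"],o["gripper_width"],o["q"])
r=grab("top")
im=r["pixels"][180:310,260:430,::-1]
cv2.imwrite("pics/t7.png",cv2.resize(im,None,fx=4.6,fy=4.6,interpolation=cv2.INTER_CUBIC))
E
```

```text
8.6 [ 0.42364664 -0.07845261  0.05811611] [19.16605305  1.60736893 -8.49485778] 0.31554956189948535 [ 0.07736452  0.40651134 -0.04520857  2.27894439  0.03956642  0.43989065
  2.08678182]
```

View pics/t7.png

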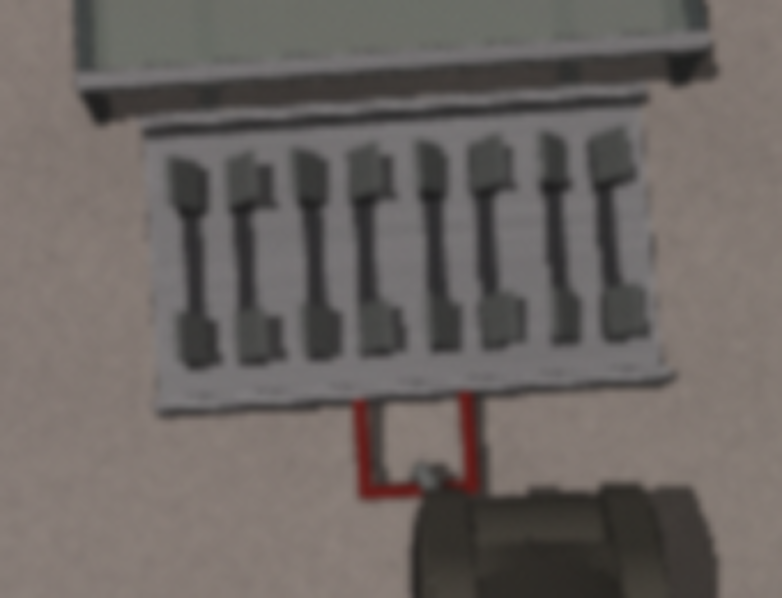

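Request:
move_arm --steps '[-1,1.5,0,0,0,0,0,-1,1.1,0,0,0,0,0,-1,0,0,3,0,0,0,-1,0,0,3,0,0,0,-1,0,0,3,0,0,0,-1,0,0,0,0,0,0]'

```text
t: 9.25
eef_pos: [0.4422, -0.0792, 0.149]
tool_rot: [0.002, -0.255, 0.967, -0.001]
contact_force: [0.8, 0.3, -2.3]
gripper_width: 0.31
```

```bash
python3 - <<'E'
from h import *
o=status.get_obs(); print(o["t"],o["eef_pos"],o["contact_force"],o["gripper_width"])
r=grab("scene","s8")
E
```

```text
9.25 [ 0.44217145 -0.07919435  0.14900479] [ 0.81685406  0.32055526 -2.33173403] 0.3100897663410779
```

View pics/s8.png

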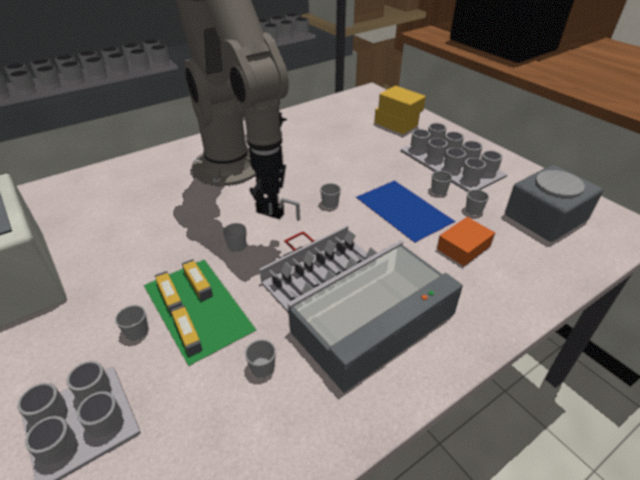

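The hook is clear of the loop at (300,240) and the tray is out. I'll carry the hook to the blue mat.

Request:
move_arm --steps '[-1,0.9,4.5,0,0,0,-1.8,-1,0.9,4.5,0,0,0,-1.8,-1,0.9,4.5,0,0,0,-1.8,-1,0.9,4.5,0,0,0,-1.8,-1,0.9,4.5,0,0,0,-1.8,-1,0.9,4.5,0,0,0,-1.8,-1,0.9,4.5,0,0,0,-1.8,-1,0.9,4.5,0,0,0,-1.8]'

```text
t: 10.1
eef_pos: [0.5115, 0.282, 0.1439]
tool_rot: [-0.002, -0.132, 0.991, -0.001]
contact_force: [1.1, -0.2, -1.6]
gripper_width: 0.31
```

Request:
move_arm --steps '[-1,0.9,4.5,0,0,0,-1.8,-1,0,0,-4,0,0,0,-1,0,0,-4,0,0,0,-1,0,0,-1.5,0,0,0,-1,0,0,0,0,0,0,-1,0,0,0,0,0,0]'

```text
t: 10.7
eef_pos: [0.522, 0.3258, 0.0516]
tool_rot: [-0.0, -0.116, 0.993, -0.0]
contact_force: [-0.4, 0.1, -1.1]
gripper_width: 0.315
```

Request:
move_arm --steps '[-1,0,0,-0.5,0,0,0,-1,0,0,-0.3,0,0,0,-1,0,0,-0.2,0,0,0,-1,0,0,0,0,0,0]'

```text
t: 11.1
eef_pos: [0.5217, 0.3261, 0.0416]
tool_rot: [0.0, -0.116, 0.993, 0.0]
contact_force: [-0.3, 0.0, -1.2]
gripper_width: 0.316
```

```bash
python3 - <<'E'
from h import *
o=status.get_obs(); print(o["t"],o["eef_pos"],o["contact_force"],o["gripper_width"])
r=grab("wrist","w9")
E
```

```text
11.1 [0.52170519 0.32608504 0.04158174] [-0.30479506  0.03496377 -1.23985515] 0.3155123765926315
```

View pics/w9.png

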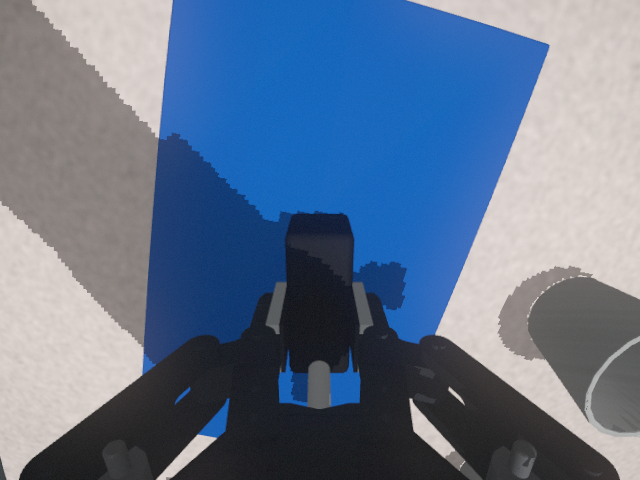

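The hook is unchanged in the grip and over the mat. I'll lower it until it touches.

Request:
move_arm --steps '[-1,0,0,-0.15,0,0,0,-1,0,0,-0.1,0,0,0,-1,0,0,0,0,0,0]'

```text
t: 11.45
eef_pos: [0.5218, 0.3262, 0.0411]
tool_rot: [0.0, -0.116, 0.993, 0.0]
contact_force: [-6.2, -4.3, 16.8]
gripper_width: 0.307
```

Request:
move_arm --steps '[-1,0,0,0.15,0,0,0,0.3,0,0,0,0,0,0,1,0,0,0,0,0,0,1,0,0,0,0,0,0,1,0,0,0,0,0,0,1,0,0,0,0,0,0,1,0,0,3,0,0,0,1,0,0,5,0,0,0]'

```text
t: 12.25
eef_pos: [0.5194, 0.3246, 0.1178]
tool_rot: [-0.003, -0.117, 0.993, -0.002]
contact_force: [0.3, -0.2, 0.6]
gripper_width: 0.998
```

Request:
move_arm --steps '[1,0,0,5,0,0,0,1,-0.5,-4,4,0,0,-1,1,-0.5,-5,0,0,0,-1,1,-0.5,-5,0,0,0,-1,1,-0.5,-5,0,0,0,-1,1,-0.5,-5,0,0,0,-2,1,-0.5,-5,0,0,0,-2,1,-0.5,-5,0,0,0,-2]'

```text
t: 13.05
eef_pos: [0.4869, -0.0096, 0.2058]
tool_rot: [0.0, -0.029, 1.0, 0.0]
contact_force: [1.3, 0.6, -0.4]
gripper_width: 1.001
```

```bash
python3 - <<'E'
from h import *
o=status.get_obs(); print(o["t"],o["eef_pos"],o["contact_force"],o["gripper_width"])
r=grab("top","t10"); r2=grab("wrist","w10")
print(find("wrist",r2,"cartridge0_c",.018))
print(find("top",r,"cartridge0_c",.018),find("top",r,"hook_handle",.019),find("top",r,"hook_tip",.008))
for k in range(4):
   print(k,find("top",r,f"gap{k}",.025),find("wrist",r2,f"gap{k}",.025))
E
```

```text
13.05 [ 0.486851   -0.00957824  0.20577115] [ 1.28202356  0.58561417 -0.41194564] 1.0007088380700258
[(0.66, [18.7, 165.6], array([ 0.4541, -0.3078,  0.018 ]))]
[(0.83, [455.2, 297.9], array([ 0.447 , -0.2965,  0.018 ])), (0.32, [358.4, 231.3], array([ 0.618, -0.064,  0.018]))] [(0.73, [200.1, 277.3], array([0.5117, 0.3329, 0.019 ])), (0.42, [347.0, 203.3], array([ 0.6897, -0.0375,  0.019 ]))] [(0.69, [197.0, 245.7], array([0.5928, 0.3443, 0.008 ]))]
0 [(0.96, [358.5, 231.3], array([ 0.6169, -0.064 ,  0.025 ])), (0.88, [384.8, 233.7], array([ 0.6092, -0.1289,  0.025 ])), (0.77, [334.8, 235.6], array([ 0.6075, -0.0049,  0.025 ])), (0.68, [307.4, 239.3], array([0.5999, 0.0633, 0.025 ]))] [(0.9, [325.9, 327.1], array([ 0.6108, -0.007 ,  0.025 ])), (0.68, [264.8, 327.7], array([ 0.6148, -0.0715,  0.025 ])), (0.62, [391.1, 329.4], array([0.6106, 0.0622, 0.025 ])), (0.39, [518.7, 94.7], array([0.3738, 0.1446, 0.025 ]))]
1 [(0.96, [358.5, 231.3], array([ 0.6169, -0.064 ,  0.025 ])), (0.88, [384.8, 233.7], array([ 0.6092, -0.1289,  0.025 ])), (0.77, [334.8, 235.6], array([ 0.6075, -0.0049,  
[... 546 characters left out ...]
, [325.9, 327.1], array([ 0.6108, -0.007 ,  0.025 ])), (0.68, [264.8, 327.7], array([ 0.6148, -0.0715,  0.025 ])), (0.62, [391.1, 329.4], array([0.6106, 0.0622, 0.025 ])), (0.39, [518.7, 94.7], array([0.3738, 0.1446, 0.025 ]))]
3 [(0.96, [358.5, 231.3], array([ 0.6169, -0.064 ,  0.025 ])), (0.88, [384.8, 233.7], array([ 0.6092, -0.1289,  0.025 ])), (0.77, [334.8, 235.6], array([ 0.6075, -0.0049,  0.025 ])), (0.68, [307.4, 239.3], array([0.5999, 0.0633, 0.025 ]))] [(0.9, [325.9, 327.1], array([ 0.6108, -0.007 ,  0.025 ])), (0.68, [264.8, 327.7], array([ 0.6148, -0.0715,  0.025 ])), (0.62, [391.1, 329.4], array([0.6106, 0.0622, 0.025 ])), (0.39, [518.7, 94.7], array([0.3738, 0.1446, 0.025 ]))]
```

View pics/t10.png

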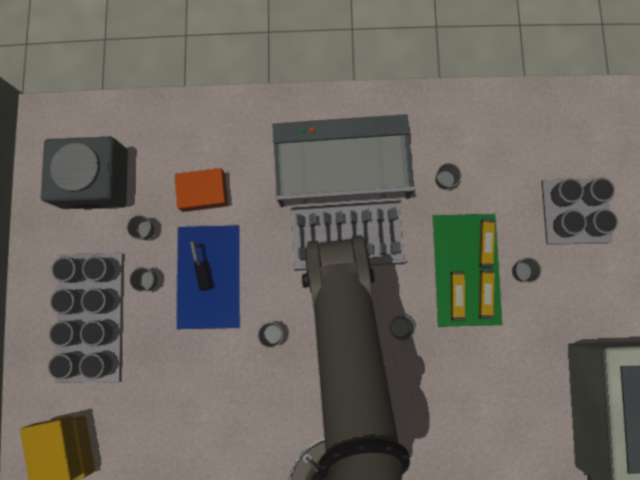

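View pics/w10.png

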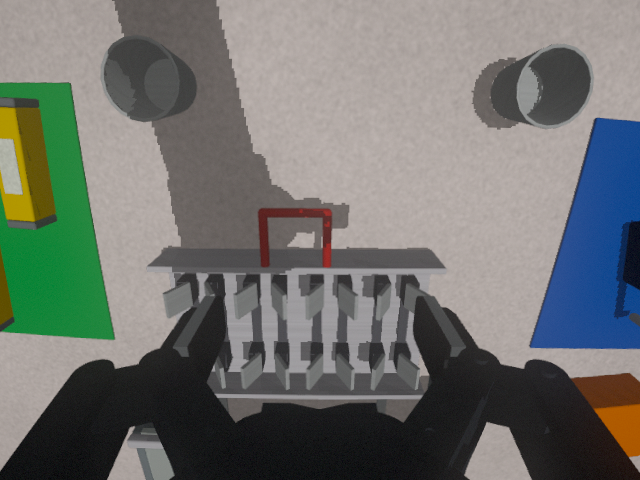

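```bash
python3 - <<'E'
from h import *
im=cv2.imread("pics/w10.png")[195:405,140:450]
cv2.imwrite("pics/w10z.png",cv2.resize(im,None,fx=2.58,fy=2.58,interpolation=cv2.INTER_CUBIC))
E
```

```text
(no output)
```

View pics/w10z.png

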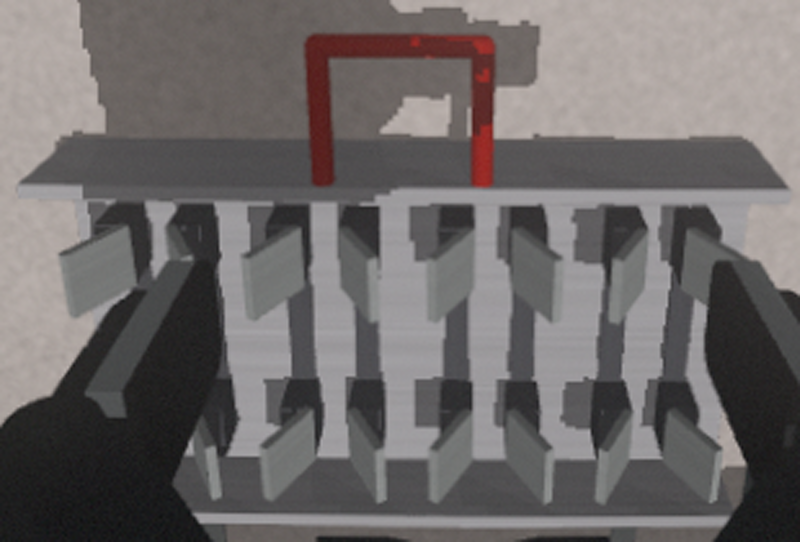

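```bash
cat > ov.py <<'E'
from h import *
import sys
def tray(r,mx,my,th,img):
    c,s=np.cos(th),np.sin(th)
    W=lambda a,b,z:[mx+c*a-s*b,my+s*a+c*b,z]
    for g in (99,33,-33,-99):
        for sx in (-1,1):
            for sy in (-1,1):
                P=[W(sx*.029,(g+sy*7)/1e3,.032),W(sx*.055,(g+sy*7)/1e3,.032),W(sx*.055,(g+sy*21)/1e3,.056),W(sx*.029,(g+sy*21)/1e3,.056)]
                cv2.polylines(img,[np.int32(proj(r,P)*16)],True,(0,255,0),1,cv2.LINE_AA,4)
    lx=-.110
    for a,b in ((.021,.024),(.029,.032)):
        P=[W(lx+.025,b-.000,.049),W(lx-a,b,.049),W(lx-a,-b,.049),W(lx+.025,-b,.049)]
        cv2.polylines(img,[np.int32(proj(r,P)*16)],False,(255,255,0),1,cv2.LINE_AA,4)
E
python3 - <<'E'
from ov import *
r=grab("wrist")
img=np.ascontiguousarray(r["pixels"][:,:,::-1]); 
tray(r,.6165,-.035,.042,img)
im=img[195:405,140:450]
cv2.imwrite("pics/ov1.png",cv2.resize(im,None,fx=2.58,fy=2.58,interpolation=cv2.INTER_CUBIC))
r=grab("top")
img=np.ascontiguousarray(r["pixels"][:,:,::-1]); 
tray(r,.6165,-.035,.042,img)
im=img[180:310,260:430]
cv2.imwrite("pics/ov1t.png",cv2.resize(im,None,fx=4.6,fy=4.6,interpolation=cv2.INTER_CUBIC))
E
```

```text
(no output)
```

View pics/ov1.png

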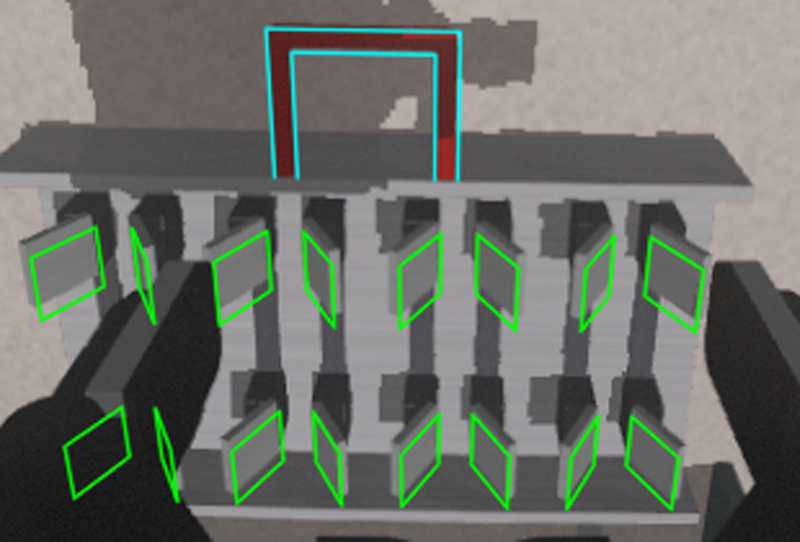

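View pics/ov1t.png

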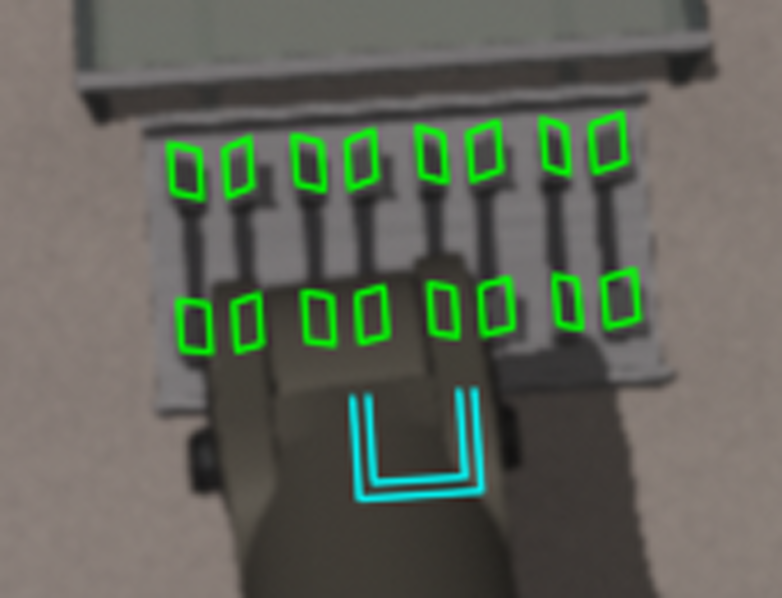

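Request:
move_arm --steps '[1,0.2,-4,2,0,0,0,1,0.2,-4,2,0,0,0,1,0.2,-4,2,0,0,0,1,0.2,-4,2,0,0,0,1,0.2,-4,1,0,0,0,1,0.2,-4,0,0,0,0,1,0.2,-4,0,0,0,0,1,0,-3,0,0,0,0]'

```text
t: 14.65
eef_pos: [0.501, -0.3204, 0.2957]
tool_rot: [0.0, -0.029, 1.0, -0.0]
contact_force: [-0.3, 0.3, 0.2]
gripper_width: 1.003
```

Request:
move_arm --steps '[0.3,0,0,0,0,0,0,0.3,0,0,0,0,0,0]' --newtons 80

```text
t: 14.85
eef_pos: [0.5011, -0.318, 0.2952]
tool_rot: [-0.0, -0.029, 1.0, 0.0]
contact_force: [-0.4, 0.9, -0.1]
gripper_width: 0.692
```

```bash
python3 - <<'E'
from h import *
o=status.get_obs(); print(o["t"],o["eef_pos"],o["tool_rot"],o["gripper_width"])
r=grab("wrist","w11")
print(find("wrist",r,"cartridge0_c",.018))
for d in models.silhouettes("wrist","cartridge0_c"):
    if d["score"]>.3:
        m=np.uint8(d["region"]); c=cv2.findContours(m,0,2)[0]; c=max(c,key=cv2.contourArea); print(d["score"],cv2.minAreaRect(c))
E
```

```text
14.85 [ 0.50106716 -0.31801842  0.29517436] [-3.08423925e-04 -2.87015548e-02  9.99587956e-01  2.10607954e-04] 0.6915474115205965
[(0.96, [334.1, 148.9], array([ 0.4518, -0.3033,  0.018 ])), (0.71, [556.9, 216.0], array([ 0.5159, -0.0154,  0.018 ]))]
0.62 ((334.40802001953125, 148.1476287841797), (29.40232276916504, 111.35546112060547), 5.355824947357178)
0.49 ((478.3077087402344, 89.96153259277344), (59.630271911621094, 74.32982635498047), 56.3099365234375)
```

View pics/w11.png

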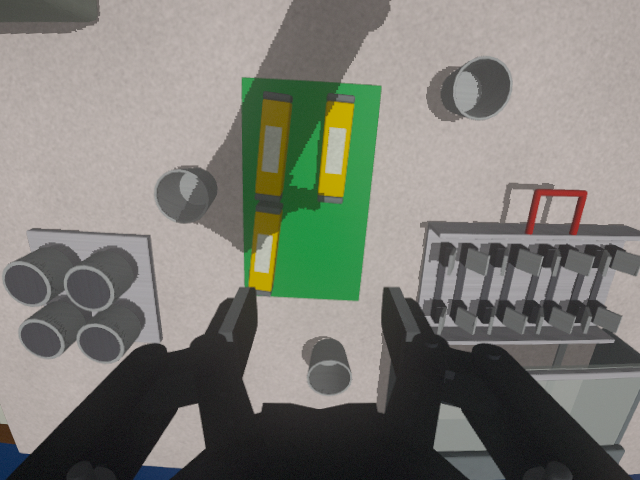

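The wrist view shows three cartridges at about (336,150), (273,150) and (262,250), plus the tray and loop on the right.

```bash
python3 - <<'E'
from h import *
im=cv2.imread("pics/w11.png")[80:310,230:390]
cv2.imwrite("pics/w11z.png",cv2.resize(im,None,fx=2.6*4/4,fy=2.6,interpolation=cv2.INTER_CUBIC))
E
```

```text
(no output)
```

View pics/w11z.png

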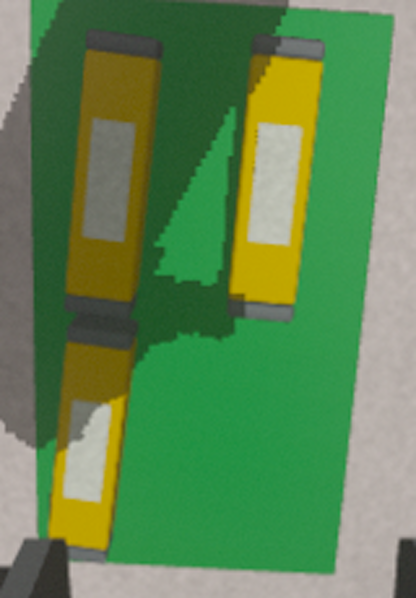

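```bash
cat > cart.py <<'E'
from h import *
def box(r,x,y,th,img,z0=.003,col=(255,0,255)):
    c,s=np.cos(th),np.sin(th)
    for z in (z0,z0+.03):
        P=[[x+c*a-s*b,y+s*a+c*b,z] for a,b in [(-.06,-.015),(.06,-.015),(.06,.015),(-.06,.015)]]
        cv2.polylines(img,[np.int32(proj(r,P)*16)],True,col,1,cv2.LINE_AA,4)
E
python3 - <<'E'
from cart import *
r=grab("wrist")
L=dict(A=[(257,123),(302,126),(291,245),(246,240)],B=[(91,118),(135,122),(125,242),(82,238)],C=[(73,402),(111,404),(101,500),(64,497)])
img=np.ascontiguousarray(r["pixels"][:,:,::-1])
for k,v in L.items():
    p=atz(r,[[230+a/2.6-.3,80+b/2.6-.3] for a,b in v],.033); m=p.mean(0)
    d=(p[3]+p[2]-p[0]-p[1])/2; th=np.arctan2(d[1],d[0]); print(k,m.round(4),th.round(3),np.linalg.norm(d).round(4))
    box(r,m[0],m[1],th,img)
cv2.imwrite("pics/ov2.png",cv2.resize(img[80:310,230:390],None,fx=2.6,fy=2.6,interpolation=cv2.INTER_CUBIC))
E
```

```text
A [ 0.4532 -0.301   0.033 ] -0.019 0.0499
B [ 0.456  -0.3721  0.033 ] -0.062 0.0509
C [ 0.5823 -0.38    0.033 ] -0.085 0.0497
```

View pics/ov2.png

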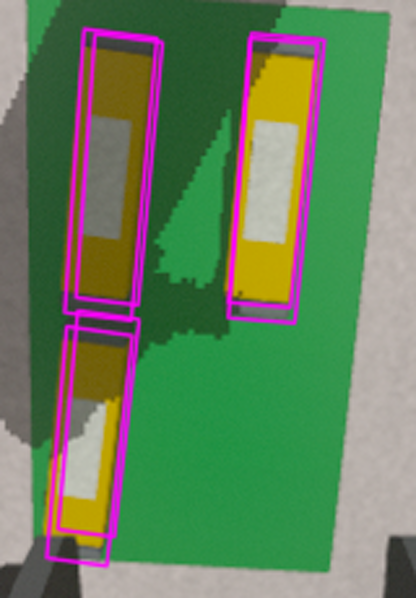

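Request:
move_arm --steps '[0.3,-2.4,0.9,-4,0,0,-2.4,0.3,-2.4,0.8,-4,0,0,-2.4,0.3,0,0,-5,0,0,0,0.3,0,0,-4,0,0,0,0.3,0,0,-3,0,0,0,0.3,0,0,0,0,0,0]'

```text
t: 15.65
eef_pos: [0.4512, -0.2981, 0.0922]
tool_rot: [-0.003, 0.011, 1.0, 0.002]
contact_force: [-0.5, 1.1, -0.7]
gripper_width: 0.653
```

```bash
python3 - <<'E'
from h import *
o=status.get_obs(); print(o["t"],o["eef_pos"],o["tool_rot"],o["gripper_width"])
r=grab("wrist","w12")
E
```

```text
15.65 [ 0.45124447 -0.29807085  0.09216634] [-0.00331259  0.01145565  0.99992723  0.00182578] 0.6526687480415004
```

View pics/w12.png

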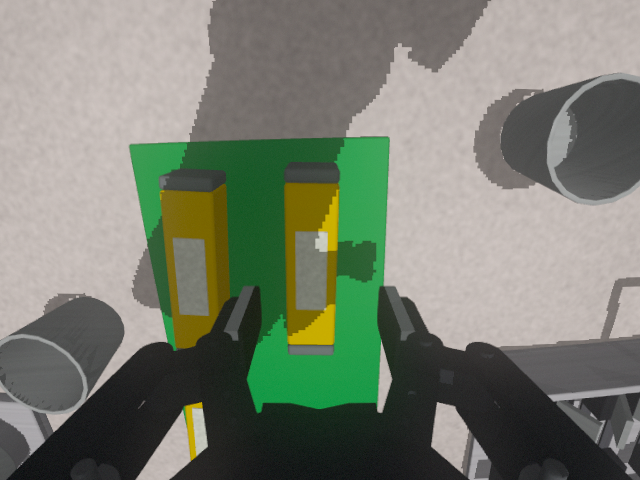

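```bash
python3 - <<'E'
from h import *
r=grab("wrist")
p=atz(r,[[294.5,232],[328,232],[327,312],[295,312]],.033);m=p.mean(0); d=p[3]+p[2]-p[0]-p[1]; print(m,np.arctan2(d[1],d[0]))
E
```

```text
[ 0.45681458 -0.3041254   0.033     ] -0.034090689842227274
```

Request:
move_arm --steps '[0.3,0.5,-0.5,-2.8,0,0,-0.6,0.3,0,0,-2,0,0,0,0.3,0,0,-1,0,0,0,0.3,0,0,0,0,0,0,-1,0,0,0,0,0,0,-1,0,0,0,0,0,0,-1,0,0,0,0,0,0,-1,0,0,0,0,0,0]'

```text
t: 16.55
eef_pos: [0.4593, -0.306, 0.0393]
tool_rot: [0.001, 0.018, 1.0, -0.0]
contact_force: [-1.3, 0.4, 6.5]
gripper_width: 0.331
```

Request:
move_arm --steps '[-1,0,0,0,0,0,0,-1,0,0,2,0,0,0,-1,0,0,4,0,0,0,-1,0,0,4,0,0,0,-1,0,0,0,0,0,0]'

```text
t: 17.05
eef_pos: [0.4614, -0.3078, 0.1435]
tool_rot: [0.005, 0.018, 1.0, -0.002]
contact_force: [0.9, -1.1, -1.2]
gripper_width: 0.329
```

```bash
python3 - <<'E'
from h import *
o=status.get_obs(); print(o["t"],o["eef_pos"],o["tool_rot"],o["gripper_width"])
r=grab("wrist","w13")
E
```

```text
17.05 [ 0.46144959 -0.30777948  0.14349224] [ 0.00485221  0.01794175  0.99982468 -0.00226996] 0.3293793534574385
```

View pics/w13.png

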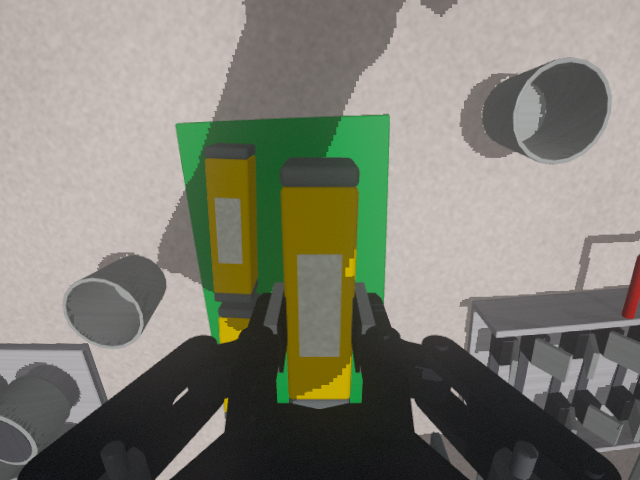

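The cartridge is held. Its label is centred at (319,305) and it is aligned with the fingers. Next I'll work out its offset in the grip and the move to gap3.

```bash
python3 - <<'E'
from h import *
r=grab("wrist"); o=status.get_obs(); r["Tw"]=np.array(r["T_tool_cam"])
p=atz(r,[[297,254],[340.5,254],[340,357],[298.5,357],[282,187],[358,187]],.006); print(p.round(4),p[:4].mean(0))
th=.042
for k,g in enumerate((.099,.033,-.033,-.099)): print(k,.6135-np.sin(th)*g,-.0365+np.cos(th)*g)
E
```

```text
[[ 0.0319 -0.0091  0.006 ]
 [ 0.0319  0.0085  0.006 ]
 [-0.0192  0.0094  0.006 ]
 [-0.0192 -0.0096  0.006 ]
 [ 0.0593 -0.0142  0.006 ]
 [ 0.0593  0.0145  0.006 ]] [ 0.00633645 -0.00022467  0.006     ]
0 0.6093432223441843 0.06241269483499128
1 0.6121144074480614 -0.003529101721669571
2 0.6148855925519386 -0.06947089827833042
3 0.6176567776558158 -0.13541269483499127
```

Request:
move_arm --steps '[-1,2.7,2.9,0,0,0,0.8,-1,2.7,2.9,0,0,0,0.8,-1,2.7,2.9,0,0,0,0.8,-1,2.7,2.9,0,0,0,0.7,-1,2.7,2.9,0,0,0,0.7,-1,2.7,2.8,0,0,0,0.7,-1,0,0,0,0,0,0,-1,0,0,0,0,0,0]'

```text
t: 17.95
eef_pos: [0.6198, -0.1313, 0.1357]
tool_rot: [-0.001, -0.023, 1.0, 0.0]
contact_force: [-0.7, -0.7, -2.0]
gripper_width: 0.331
```

```bash
cat > hov.py <<'E'
from ov import *; from cart import box
def hov(tag,mx=.6135,my=-.0365,offx=.006,dz=.021):
    o=status.get_obs(); q=o["tool_rot"]; yaw=2*np.arctan2(q[2],q[1])-np.pi
    yaw=(yaw+np.pi/2)%np.pi-np.pi/2
    print(o["t"],o["eef_pos"].round(4),"yaw",np.degrees(yaw).round(2),o["contact_force"].round(1),o["gripper_width"].round(3))
    r=grab("wrist"); img=np.ascontiguousarray(r["pixels"][:,:,::-1]); 
    tray(r,mx,my,.042,img)
    cv2.imwrite(f"pics/{tag}w.png",img)
    r=grab("top"); img=np.ascontiguousarray(r["pixels"][:,:,::-1]); 
    tray(r,mx,my,.042,img)
    cv2.imwrite(f"pics/{tag}t.png",cv2.resize(img[180:310,260:430],None,fx=4.6,fy=4.6,interpolation=cv2.INTER_CUBIC))
    r=grab("scene"); img=np.ascontiguousarray(r["pixels"][:,:,::-1]); 
    tray(r,mx,my,.042,img)
    p=o["eef_pos"]; box(r,p[0]-offx*np.cos(yaw),p[1]-offx*np.sin(yaw),yaw,img,z0=p[2]-dz-.015)
    cv2.imwrite(f"pics/{tag}s.png",cv2.resize(img[210:330,230:390],None,fx=5,fy=5,interpolation=cv2.INTER_CUBIC))
E
python3 -c "
from hov import *
hov('h1')"
```

```text
Traceback (most recent call last):
  File "hov.py", line 5, in hov
    print(o["t"],o["eef_pos"].round(4),"yaw",np.degrees(yaw).round(2),o["contact_force"].round(1),o["gripper_width"].round(3))
                                                                                                  ^^^^^^^^^^^^^^^^^^^^^^^^
AttributeError: 'float' object has no attribute 'round'
```

```bash
sed -i 's/o\["gripper_width"\].round(3)/o["gripper_width"]/' hov.py
python3 -c "
from hov import *
hov('h1')"
```

```text
17.95 [ 0.6198 -0.1313  0.1357] yaw 2.62 [-0.7 -0.7 -2. ] 0.3305135538965823
```

View pics/h1w.png

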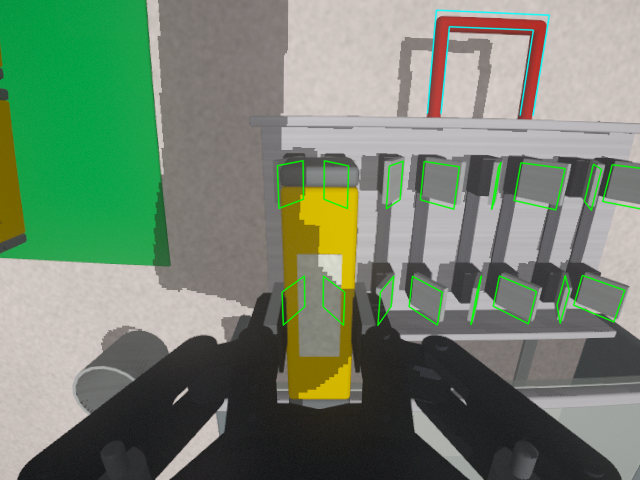

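View pics/h1t.png

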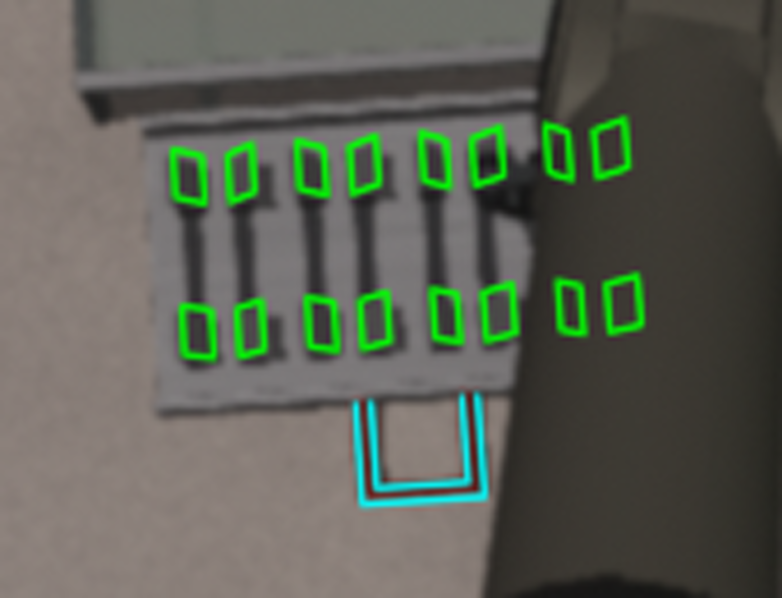

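View pics/h1s.png

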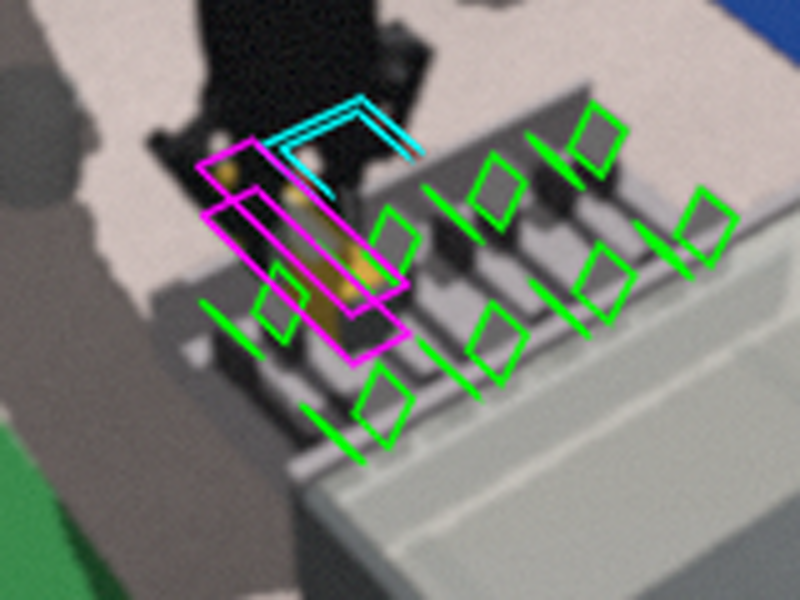

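Request:
move_arm --steps '[-1,0.4,-0.4,-2,0,0,0,-1,0,0,-1.5,0,0,0,-1,0,0,0,0,0,0,-1,0,0,0,0,0,0]'

```text
t: 18.5
eef_pos: [0.6236, -0.137, 0.1021]
tool_rot: [-0.001, -0.021, 1.0, 0.0]
contact_force: [0.0, 0.6, -1.5]
gripper_width: 0.324
```

```bash
python3 -c "
from hov import *
hov('h2')"
```

```text
18.5 [ 0.6236 -0.137   0.1021] yaw 2.43 [ 0.   0.6 -1.5] 0.32443097722822234
```

View pics/h2w.png

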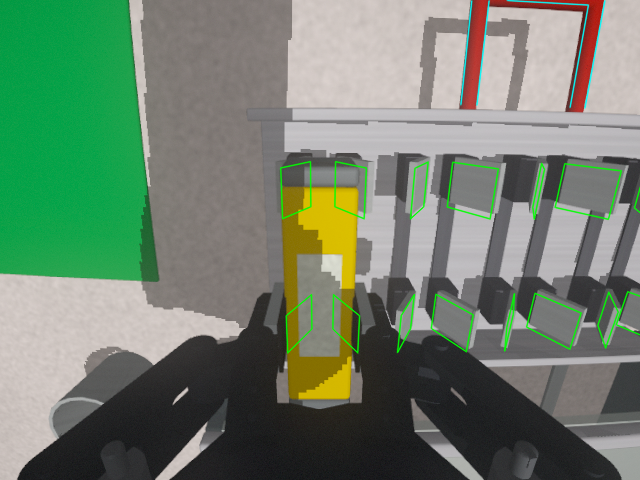

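View pics/h2s.png

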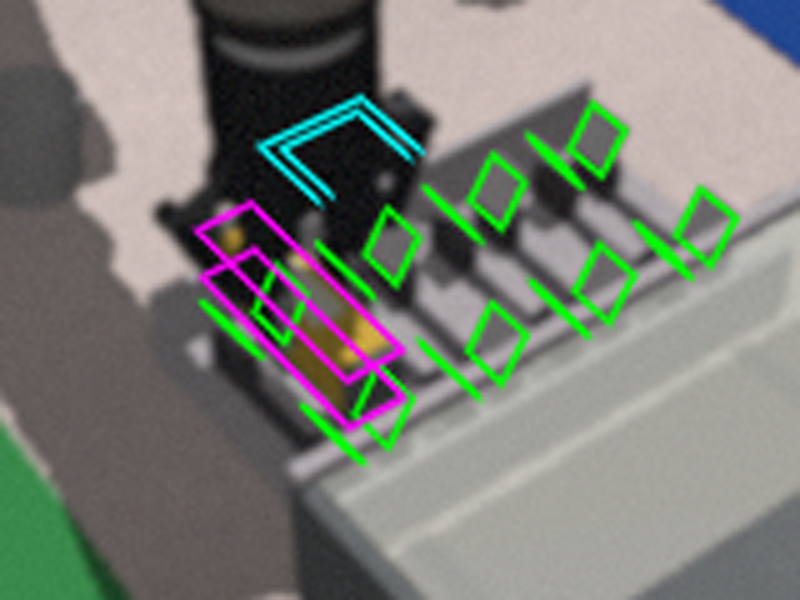

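Request:
move_arm --steps '[-1,-0.1,0.3,0,0,0,0,-1,0,0,-1,0,0,0,-1,0,0,-0.8,0,0,0,-1,0,0,-0.8,0,0,0,-1,0,0,-0.8,0,0,0,-1,0,0,-0.8,0,0,0]'

```text
t: 19.25
eef_pos: [0.6237, -0.1338, 0.06]
tool_rot: [0.0, -0.021, 1.0, -0.0]
contact_force: [1.1, -0.2, 1.0]
gripper_width: 0.328
```

Request:
move_arm --steps '[-1,0,0,-0.5,0,0,0,-1,0,0,-0.5,0,0,0,-1,0,0,-0.4,0,0,0,-1,0,0,0,0,0,0]'

```text
t: 19.65
eef_pos: [0.6237, -0.1336, 0.0464]
tool_rot: [0.0, -0.022, 1.0, 0.0]
contact_force: [0.3, -0.6, 1.1]
gripper_width: 0.33
```

```bash
python3 -c "
from hov import *
hov('h3',.612,-.035)"
```

```text
19.65 [ 0.6237 -0.1336  0.0464] yaw 2.48 [ 0.3 -0.6  1.1] 0.3298016763059471
```

View pics/h3w.png

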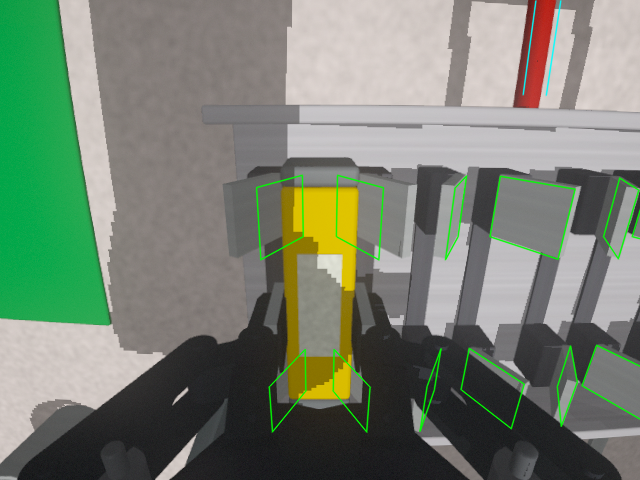

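View pics/h3s.png

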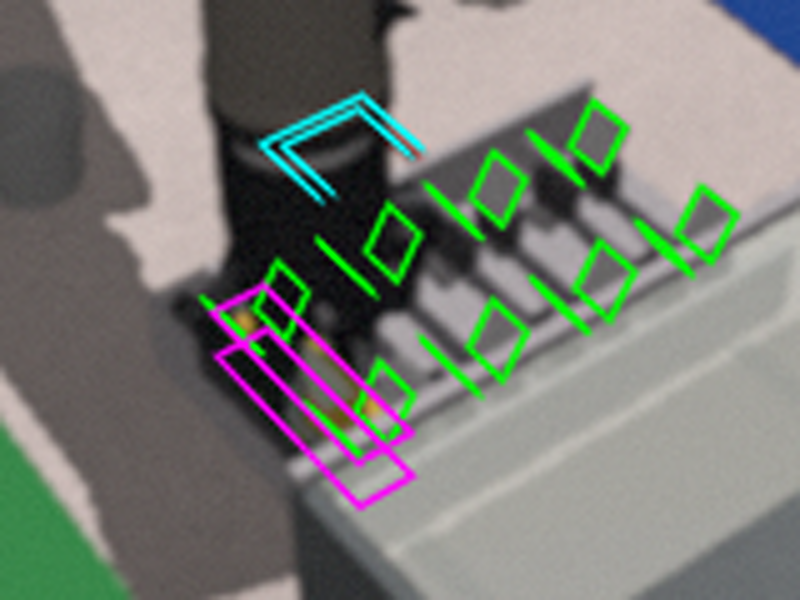

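The blocks in the wrist view have spread symmetrically, at (255,215) and (385,215). I'll press until it meets the floor.

Request:
move_arm --steps '[-1,0,0,-0.2,0,0,0,-1,0,0,-0.2,0,0,0,-1,0,0,0,0,0,0]'

```text
t: 20.1
eef_pos: [0.6266, -0.1335, 0.0462]
tool_rot: [0.003, -0.022, 1.0, 0.0]
contact_force: [-0.9, 2.5, 21.9]
gripper_width: 0.332
```

Floor contact came at TCP z 0.046 with 22 N. I'll release, opening only partly.

Request:
move_arm --steps '[-1,0,0,0.3,0,0,0,0,0,0,0,0,0,0,0,0,0,0,0,0,0,0,0,0,0,0,0,0,0,0,0,0,0,0,0,0,0,0,2,0,0,0,0,0,0,4,0,0,0,0,0,0,4,0,0,0]'

```text
t: 20.9
eef_pos: [0.6224, -0.1335, 0.1456]
tool_rot: [-0.001, -0.022, 1.0, 0.0]
contact_force: [1.4, 0.5, 0.4]
gripper_width: 0.501
```

```bash
python3 -c "
from hov import *
hov('h4',.612,-.035)"
```

```text
20.9 [ 0.6224 -0.1335  0.1456] yaw 2.48 [1.4 0.5 0.4] 0.5007820141421373
```

View pics/h4w.png

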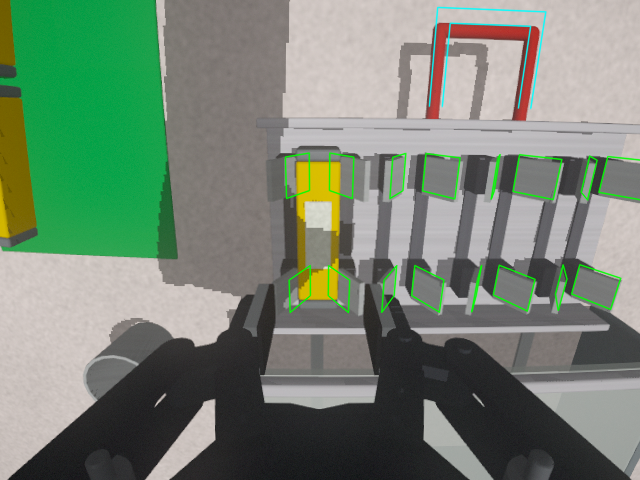

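Request:
move_arm --steps '[0.3,-2.4,-3.4,0,0,0,-1,0.3,-2.4,-3.4,0,0,0,-1,0.3,-2.4,-3.4,0,0,0,-1,0.3,-2.4,-3.4,0,0,0,-1,0.3,-2.4,-3.4,0,0,0,-1,0.3,-2.4,-3.4,0,0,0,-1,0.3,-2.2,-3.4,-2,0,0,0,0.3,0,0,-2,0,0,0]'

```text
t: 21.85
eef_pos: [0.4519, -0.3777, 0.1046]
tool_rot: [-0.001, 0.035, 0.999, -0.002]
contact_force: [-1.0, 0.3, -0.8]
gripper_width: 0.648
```

Request:
move_arm --steps '[0.3,0,0,-0.5,0,0,0,0.3,0,0,0,0,0,0]'

```text
t: 22.05
eef_pos: [0.4569, -0.3701, 0.0988]
tool_rot: [-0.001, 0.03, 1.0, 0.001]
contact_force: [-0.1, 0.6, 0.2]
gripper_width: 0.654
```

```bash
python3 - <<'E'
from h import *
o=status.get_obs(); print(o["t"],o["eef_pos"],o["tool_rot"],o["gripper_width"])
r=grab("wrist","w14")
E
```

```text
22.05 [ 0.45694632 -0.37008916  0.09883851] [-0.00141528  0.03016299  0.99954325  0.00121599] 0.6539319361138266
```

View pics/w14.png

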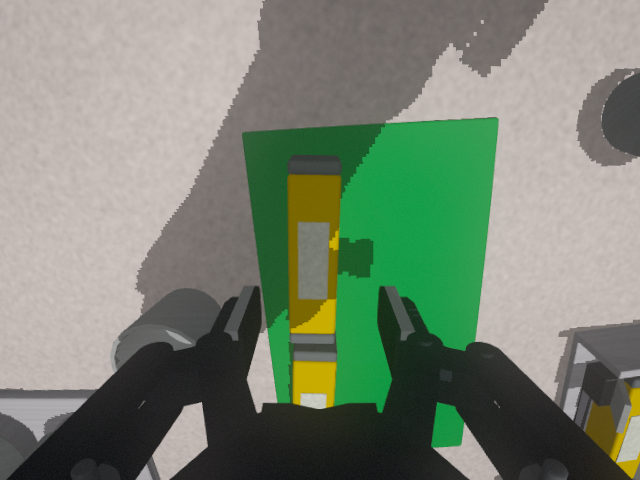

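```bash
python3 - <<'E'
from h import *
r=grab("wrist")
p=atz(r,[[297,222],[329,222],[327.5,299],[297.5,299]],.033);m=p.mean(0); d=p[3]+p[2]-p[0]-p[1]; print(m,np.degrees(np.arctan2(d[1],d[0])))
E
```

```text
[ 0.45690517 -0.37412871  0.033     ] -4.109983565694274
```

Request:
move_arm --steps '[0.3,-0.3,-0.4,-3,0,0,-0.6,0.3,0,0,-2,0,0,0,0.3,0,0,-1.2,0,0,0,0.3,0,0,0,0,0,0,-1,0,0,0,0,0,0,-1,0,0,0,0,0,0,-1,0,0,0,0,0,0,-1,0,0,0,0,0,0]'

```text
t: 22.95
eef_pos: [0.4553, -0.376, 0.0401]
tool_rot: [0.001, 0.036, 0.999, -0.0]
contact_force: [-1.5, 1.2, 6.3]
gripper_width: 0.331
```

Request:
move_arm --steps '[-1,0,0,0,0,0,0,-1,0,0,2,0,0,0,-1,0,0,4,0,0,0,-1,0,0,4,0,0,0,-1,0,0,0,0,0,0]'

```text
t: 23.45
eef_pos: [0.4571, -0.3782, 0.1444]
tool_rot: [0.004, 0.036, 0.999, -0.003]
contact_force: [1.4, -0.6, -0.8]
gripper_width: 0.326
```

```bash
python3 - <<'E'
from h import *
o=status.get_obs(); print(o["t"],o["eef_pos"],o["tool_rot"],o["gripper_width"])
r=grab("wrist","w15")
E
```

```text
23.45 [ 0.45713206 -0.37817711  0.14442309] [ 0.0044956   0.03624276  0.99932913 -0.0027454 ] 0.32636650396104583
```

View pics/w15.png

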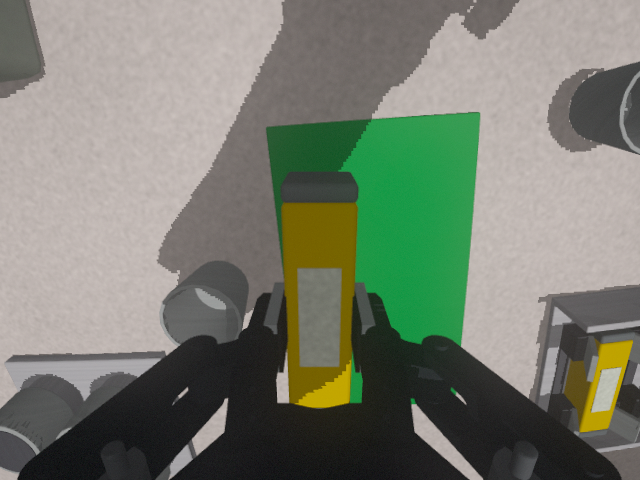

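Request:
move_arm --steps '[-1,2,3.9,0,0,0,0.9,-1,2,3.9,0,0,0,0.9,-1,2,3.9,0,0,0,0.8,-1,2,3.9,0,0,0,0.8,-1,2,3.9,0,0,0,0.8,-1,2,3.9,0,0,0,0.8,-1,2,3.9,0,0,0,0.8,-1,1.7,3.7,0,0,0,0.8]'

```text
t: 24.3
eef_pos: [0.6113, -0.0634, 0.1372]
tool_rot: [-0.001, -0.022, 1.0, 0.0]
contact_force: [-0.3, 0.2, -0.5]
gripper_width: 0.333
```

Request:
move_arm --steps '[-1,0,0,-2,0,0,0,-1,0,0,-1.5,0,0,0,-1,0,0,0,0,0,0]'

```text
t: 24.6
eef_pos: [0.6083, -0.0665, 0.1001]
tool_rot: [-0.003, -0.021, 1.0, -0.0]
contact_force: [-0.5, 0.2, -1.9]
gripper_width: 0.331
```

```bash
python3 -c "
from hov import *
hov('h5',.6125,-.0355,offx=.0005,dz=.022)"
```

```text
24.6 [ 0.6083 -0.0665  0.1001] yaw 2.42 [-0.5  0.2 -1.9] 0.3311056803383402
```

View pics/h5w.png

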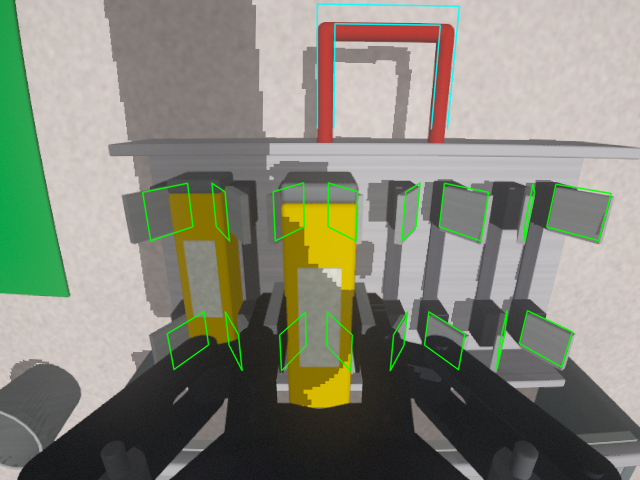

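Request:
move_arm --steps '[-1,0.6,-0.2,0,0,0,0,-1,0,0,-1,0,0,0,-1,0,0,-0.8,0,0,0,-1,0,0,-0.8,0,0,0,-1,0,0,-0.8,0,0,0,-1,0,0,-0.8,0,0,0,-1,0,0,-0.8,0,0,0]'

```text
t: 25.45
eef_pos: [0.6172, -0.0677, 0.0527]
tool_rot: [-0.0, -0.021, 1.0, 0.0]
contact_force: [-0.2, -0.2, -0.5]
gripper_width: 0.327
```

Request:
move_arm --steps '[-1,0,0,-0.4,0,0,0,-1,0,0,-0.2,0,0,0,-1,0,0,0,0,0,0]'

```text
t: 25.75
eef_pos: [0.617, -0.0676, 0.0472]
tool_rot: [-0.0, -0.022, 1.0, 0.0]
contact_force: [-1.2, -0.6, -2.8]
gripper_width: 0.328
```

Request:
move_arm --steps '[-1,0,0,-0.2,0,0,0,-1,0,0,-0.2,0,0,0,-1,0,0,0,0,0,0]'

```text
t: 26.05
eef_pos: [0.6207, -0.0675, 0.047]
tool_rot: [0.003, -0.022, 1.0, 0.0]
contact_force: [-0.6, 1.3, 19.8]
gripper_width: 0.334
```

```bash
python3 -c "
from hov import *
hov('h6',.6125,-.0355,offx=.0005,dz=.022)"
```

```text
26.05 [ 0.6207 -0.0675  0.047 ] yaw 2.48 [-0.6  1.3 19.8] 0.3344051733377408
```

View pics/h6w.png

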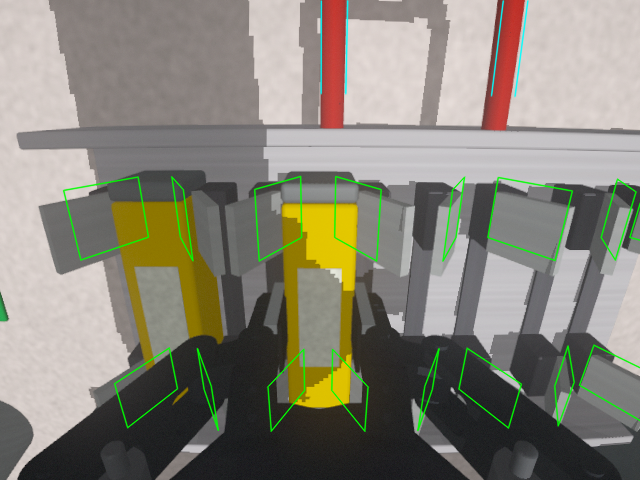

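The cartridge is down in gap2 with its blocks spread at (255,230) and (385,230). Floor contact gave 20 N, so I'll release.

Request:
move_arm --steps '[-1,0,0,0.4,0,0,0,0,0,0,0,0,0,0,0,0,0,0,0,0,0,0,0,0,0,0,0,0,0,0,0,0,0,0,0,0,0,0,2,0,0,0,0,0,0,4,0,0,0,0,0,0,4,0,0,0]'

```text
t: 27.0
eef_pos: [0.6164, -0.0676, 0.1476]
tool_rot: [-0.001, -0.022, 1.0, -0.0]
contact_force: [0.6, 0.5, -0.4]
gripper_width: 0.499
```

```bash
python3 -c "
from hov import *
hov('h7',.6125,-.0355)
r=grab('top','t15'); print(find('top',r,'cartridge0_c',.018))"
```

```text
27.0 [ 0.6164 -0.0676  0.1476] yaw 2.48 [ 0.6  0.5 -0.4] 0.4989165401345886
[]
```

View pics/h7w.png

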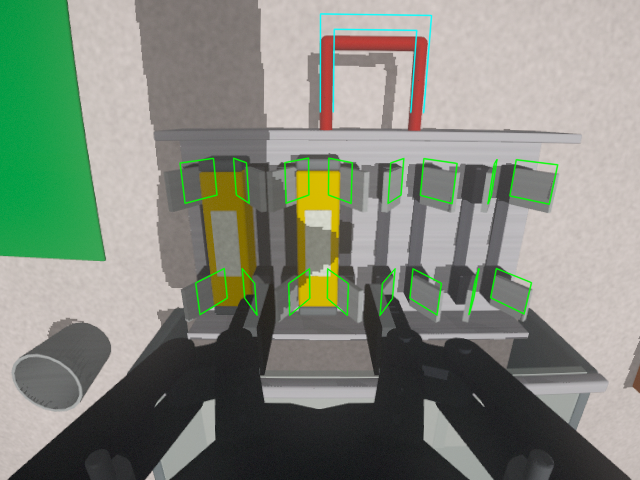

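View pics/t15.png

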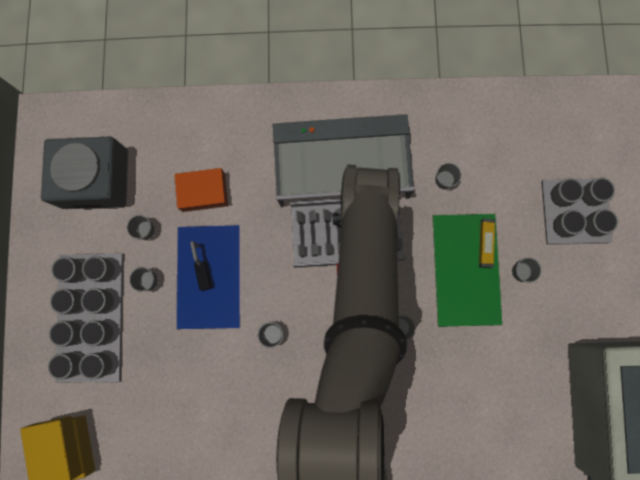

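Request:
move_arm --steps '[0.3,-0.4,-3.8,0,0,0,-0.9,0.3,-0.4,-3.9,0,0,0,-0.9,0.3,-0.4,-3.9,0,0,0,-0.9,0.3,-0.4,-3.9,0,0,0,-0.9,0.3,-0.4,-3.9,0,0,0,-0.9,0.3,-0.4,-3.9,0,0,0,-0.9,0.3,-0.5,-3.9,-1,0,0,-0.9,0.3,-0.5,-3.9,-1.5,0,0,-0.9]'

```text
t: 28.05
eef_pos: [0.5827, -0.3799, 0.121]
tool_rot: [-0.001, 0.041, 0.999, 0.0]
contact_force: [0.4, 0.3, 0.7]
gripper_width: 0.647
```

Request:
move_arm --steps '[0.3,0,0,-1.5,0,0,0,0.3,0,0,-0.5,0,0,0,0.3,0,0,0,0,0,0]'

```text
t: 28.35
eef_pos: [0.5828, -0.3763, 0.1001]
tool_rot: [-0.002, 0.04, 0.999, 0.002]
contact_force: [0.0, 0.3, 0.4]
gripper_width: 0.651
```

```bash
python3 - <<'E'
from h import *
o=status.get_obs(); print(o["t"],o["eef_pos"],o["tool_rot"],o["gripper_width"])
r=grab("wrist","w16")
E
```

```text
28.35 [ 0.58277218 -0.37629393  0.10006097] [-0.0017892   0.04036824  0.9991821   0.0015253 ] 0.6507497599050676
```

View pics/w16.png

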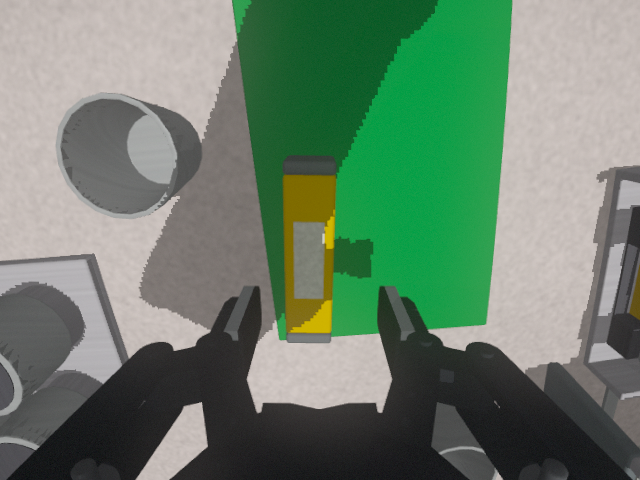

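Request:
move_arm --steps '[0.3,-0.3,-0.6,-3,0,0,0,0.3,0,0,-2,0,0,0,0.3,0,0,-1.3,0,0,0,0.3,0,0,0,0,0,0,-1,0,0,0,0,0,0,-1,0,0,0,0,0,0,-1,0,0,0,0,0,0,-1,0,0,0,0,0,0]'

```text
t: 29.2
eef_pos: [0.5815, -0.385, 0.0413]
tool_rot: [0.001, 0.041, 0.999, -0.0]
contact_force: [-1.1, 1.7, 6.9]
gripper_width: 0.328
```

Request:
move_arm --steps '[-1,0,0,0,0,0,0,-1,0,0,2,0,0,0,-1,0,0,4,0,0,0,-1,0,0,4,0,0,0,-1,0,0,0,0,0,0]'

```text
t: 29.7
eef_pos: [0.5835, -0.3872, 0.1464]
tool_rot: [0.005, 0.041, 0.999, -0.003]
contact_force: [0.6, -0.7, -1.5]
gripper_width: 0.328
```

```bash
python3 - <<'E'
from h import *
o=status.get_obs(); print(o["t"],o["eef_pos"],o["tool_rot"],o["gripper_width"])
r=grab("wrist","w17")
E
```

```text
29.7 [ 0.58346042 -0.38716892  0.14642051] [ 0.00495513  0.04141255  0.99912629 -0.00266695] 0.3278065769970588
```

View pics/w17.png

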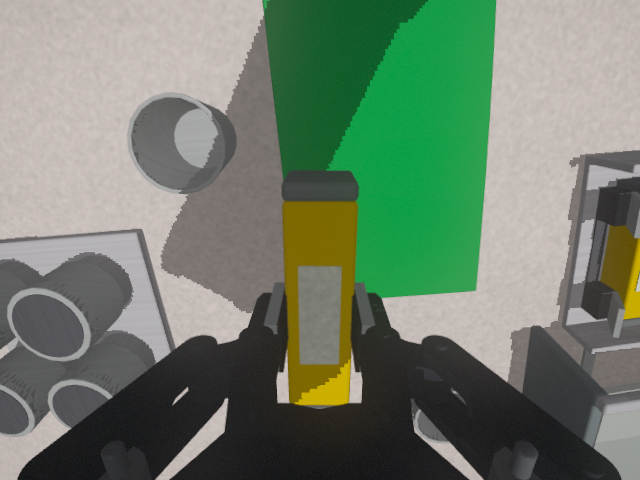

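Request:
move_arm --steps '[-1,0.4,4.8,0,0,0,0.9,-1,0.4,4.8,0,0,0,0.9,-1,0.4,4.8,0,0,0,0.9,-1,0.4,4.8,0,0,0,0.9,-1,0.4,4.8,0,0,0,0.9,-1,0.4,4.8,0,0,0,0.9,-1,0.4,4.8,0,0,0,0.9,-1,0.4,4.6,0,0,0,0.9]'

```text
t: 30.55
eef_pos: [0.6113, -0.0004, 0.1383]
tool_rot: [-0.001, -0.022, 1.0, 0.0]
contact_force: [0.7, 0.2, -1.0]
gripper_width: 0.331
```

Request:
move_arm --steps '[-1,0,0,-2,0,0,0,-1,0,0,-1.5,0,0,0,-1,0,0,0,0,0,0]'

```text
t: 30.85
eef_pos: [0.6097, -0.0041, 0.1013]
tool_rot: [-0.003, -0.021, 1.0, -0.001]
contact_force: [-0.2, -0.7, -2.6]
gripper_width: 0.324
```

```bash
python3 -c "
from hov import *
hov('h8',.6162,-.0355,offx=.001,dz=.022)"
```

```text
30.85 [ 0.6097 -0.0041  0.1013] yaw 2.4 [-0.2 -0.7 -2.6] 0.3235628570675993
```

View pics/h8w.png

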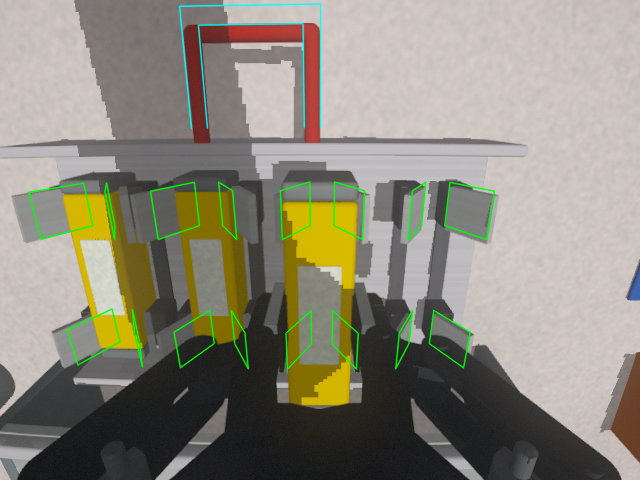

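Request:
move_arm --steps '[-1,0.5,0.2,0,0,0,0,-1,0,0,-1,0,0,0,-1,0,0,-0.8,0,0,0,-1,0,0,-0.8,0,0,0,-1,0,0,-0.8,0,0,0,-1,0,0,-0.8,0,0,0,-1,0,0,-0.8,0,0,0]'

```text
t: 31.7
eef_pos: [0.6173, -0.0007, 0.0538]
tool_rot: [-0.0, -0.022, 1.0, -0.0]
contact_force: [0.4, -0.4, 0.4]
gripper_width: 0.324
```

Request:
move_arm --steps '[-1,0,0,-0.5,0,0,0,-1,0,0,-0.3,0,0,0,-1,0,0,-0.2,0,0,0,-1,0,0,0,0,0,0]'

```text
t: 32.1
eef_pos: [0.6213, -0.0005, 0.0482]
tool_rot: [0.004, -0.022, 1.0, 0.0]
contact_force: [-0.4, -0.4, 23.4]
gripper_width: 0.326
```

```bash
python3 -c "
from hov import *
hov('h9',.6162,-.0355,offx=.001,dz=.022)"
```

```text
32.1 [ 6.213e-01 -5.000e-04  4.820e-02] yaw 2.47 [-0.4 -0.4 23.4] 0.3257457747669897
```

View pics/h9w.png

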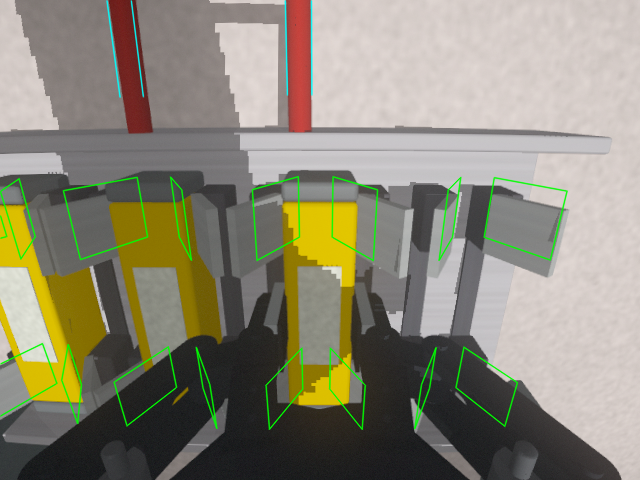

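The floor contact height of 0.0482 matches the expected 0.0483. I'll release and look from above.

Request:
move_arm --steps '[-1,0,0,0.4,0,0,0,0,0,0,0,0,0,0,0,0,0,0,0,0,0,0,0,0,0,0,0,0,0,0,0,0,0,0,0,0,0,0,2,0,0,0,0,0,0,4,0,0,0,0,0,0,4,0,0,0]'

```text
t: 33.05
eef_pos: [0.6164, -0.0007, 0.1486]
tool_rot: [-0.001, -0.022, 1.0, -0.0]
contact_force: [0.9, -0.3, 0.4]
gripper_width: 0.501
```

Request:
move_arm --steps '[-1,-3.5,0,1,0,0,0,-1,-4,-0.6,0,0,0,0,-1,-4,-0.6,0,0,0,0,-1,-3,-1,0,0,0,0,-1,-2,-1,0,0,0,0,-1,0,0,0,0,0,0]'

```text
t: 33.65
eef_pos: [0.449, -0.0341, 0.1581]
tool_rot: [-0.002, -0.02, 1.0, -0.0]
contact_force: [0.3, -0.2, -0.1]
gripper_width: 0.002
```

```bash
python3 -c "
from h import *
o=status.get_obs(); print(o['t'],o['eef_pos'],o['gripper_width'])
r=grab('wrist','w18')
r=grab('scene','s18')
im=r['pixels'][210:330,230:390,::-1]
cv2.imwrite('pics/s18z.png',cv2.resize(im,None,fx=5,fy=5,interpolation=cv2.INTER_CUBIC))
r=grab('top','t18');
print(find('top',r,'hook_handle',.019),find('top',r,'hook_tip',.008))
"
```

```text
33.65 [ 0.44896122 -0.03406761  0.15813799] 0.00188779593604885
[(0.65, [200.0, 275.0], array([0.5174, 0.3332, 0.019 ])), (0.49, [398.6, 323.8], array([ 0.3873, -0.1553,  0.019 ])), (0.36, [306.6, 234.4], array([0.6132, 0.0654, 0.019 ])), (0.36, [145.1, 279.3], array([0.5095, 0.4726, 0.019 ]))] [(0.98, [197.0, 244.5], array([0.5959, 0.3443, 0.008 ])), (0.58, [469.4, 271.4], array([ 0.512 , -0.3373,  0.008 ])), (0.39, [207.0, 276.5], array([0.5142, 0.3181, 0.008 ]))]
```

View pics/w18.png

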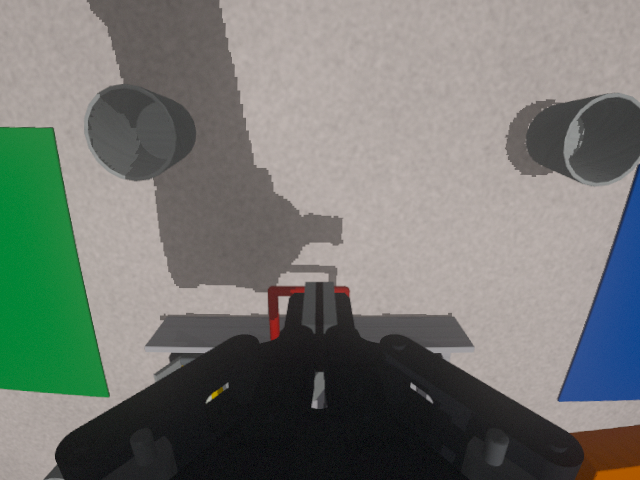

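View pics/s18z.png

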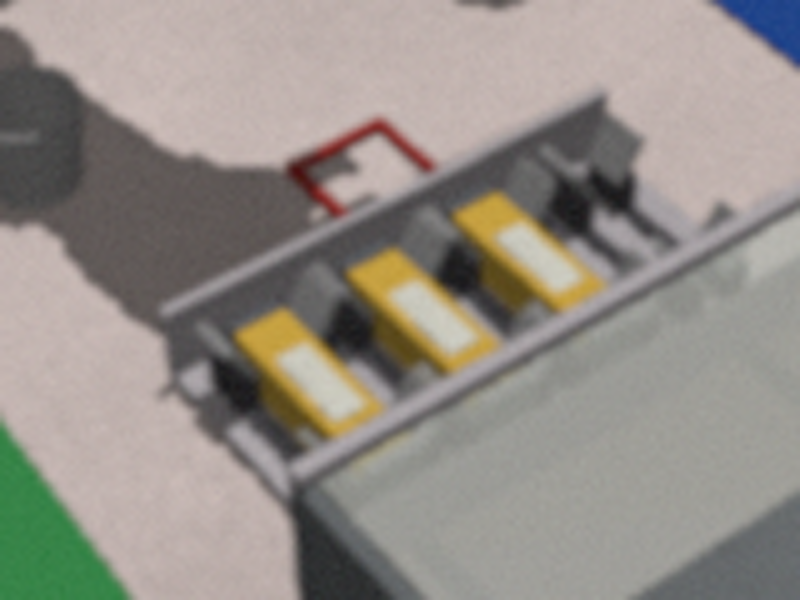

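View pics/t18.png

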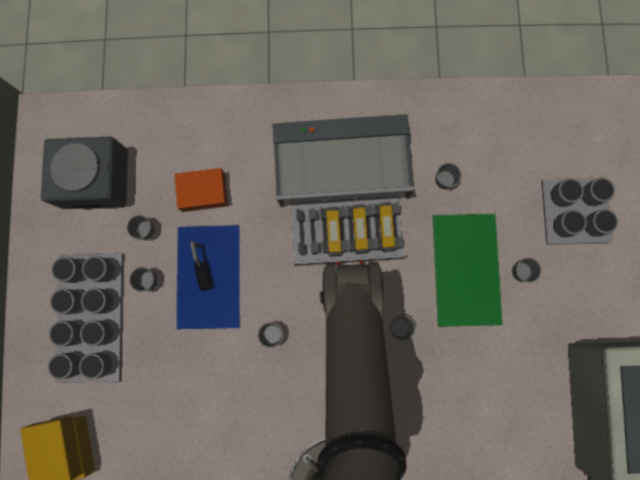

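All three cartridges sit down between spread blocks, the green mat is empty, and the hook stands on the blue mat at (200,270). Next, the push.

Request:
move_arm --steps '[-1,-0.4,-0.6,-4,0,0,0,-1,0,0,-4,0,0,0,-1,0,0,-2.3,0,0,0,-1,0,0,0,0,0,0]'

```text
t: 34.3
eef_pos: [0.4469, -0.0383, 0.0529]
tool_rot: [-0.003, -0.022, 1.0, -0.0]
contact_force: [0.2, -0.3, 0.1]
gripper_width: 0.002
```

```bash
python3 -c "
from h import *
o=status.get_obs(); print(o['t'],o['eef_pos'],o['contact_force'])
r=grab('wrist','w19')
r=grab('scene')
im=r['pixels'][200:300,230:390,::-1]
cv2.imwrite('pics/s19.png',cv2.resize(im,None,fx=5,fy=5,interpolation=cv2.INTER_CUBIC))
"
```

```text
34.3 [ 0.44689323 -0.03831699  0.05286627] [ 0.21400234 -0.34255449  0.10862415]
```

View pics/w19.png

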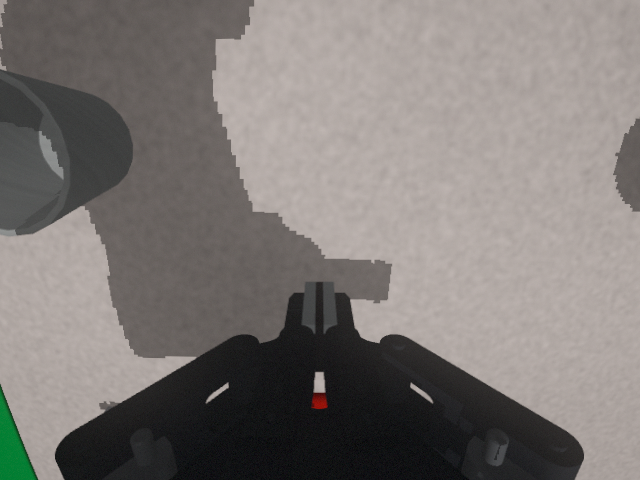

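View pics/s19.png

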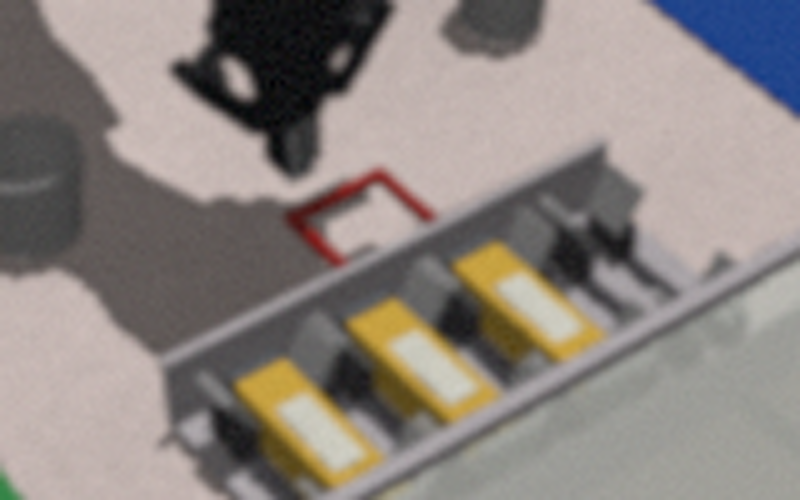

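Request:
move_arm --steps '[-1,1.5,0.1,0,0,0,0,-1,1.5,0.1,0,0,0,0,-1,1.5,0,0,0,0,0,-1,1.5,0.1,0,0,0,0,-1,1.5,0,0,0,0,0,-1,1.5,0.1,0,0,0,0,-1,1.5,0,0,0,0,0,-1,1.5,0.1,0,0,0,0]'

```text
t: 35.2
eef_pos: [0.5683, -0.033, 0.057]
tool_rot: [-0.001, -0.022, 1.0, 0.0]
contact_force: [-4.3, -0.5, 0.1]
gripper_width: 0.0
```

```bash
python3 -c "
from h import *
o=status.get_obs(); print(o['t'],o['eef_pos'],o['contact_force'])
r=grab('scene')
im=r['pixels'][200:320,240:400,::-1]
cv2.imwrite('pics/s20.png',cv2.resize(im,None,fx=5,fy=5,interpolation=cv2.INTER_CUBIC))
"
```

```text
35.2 [ 0.56834871 -0.03299222  0.05701299] [-4.25580671 -0.49951215  0.08397402]
```

View pics/s20.png

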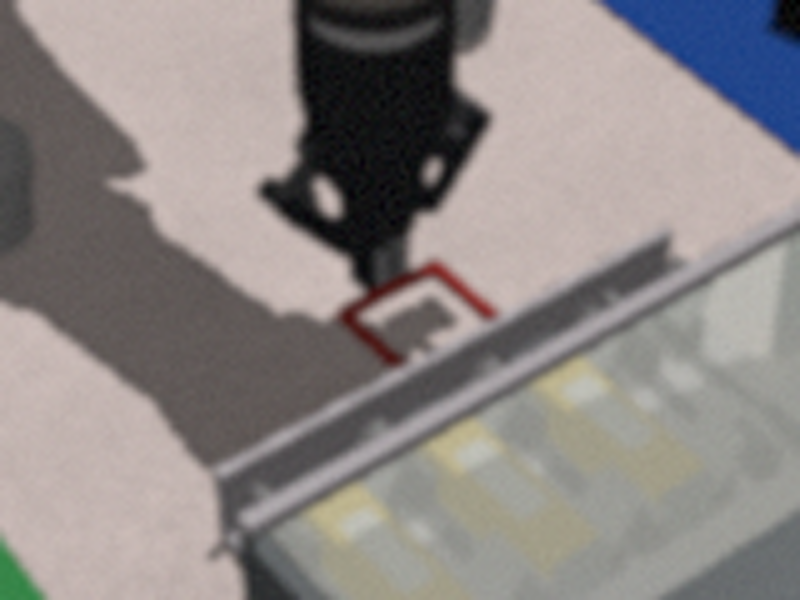

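Request:
move_arm --steps '[-1,1,0.1,0,0,0,0,-1,1,0,0,0,0,0,-1,1,0.1,0,0,0,0,-1,0.8,0,0,0,0,0,-1,0.3,0,0,0,0,0,-1,0.3,0,0,0,0,0,-1,0.2,0,0,0,0,0,-1,0,0,0,0,0,0]'

```text
t: 36.05
eef_pos: [0.6146, -0.0315, 0.0554]
tool_rot: [0.0, -0.022, 1.0, 0.0]
contact_force: [-1.7, -0.0, 0.5]
gripper_width: -0.002
```

Request:
move_arm --steps '[-1,0.3,0,0,0,0,0,-1,0.3,0,0,0,0,0,-1,0.3,0,0,0,0,0,-1,0,0,0,0,0,0]'

```text
t: 36.45
eef_pos: [0.6172, -0.0317, 0.0543]
tool_rot: [-0.007, -0.021, 1.0, 0.0]
contact_force: [-19.1, 0.8, 13.8]
gripper_width: 0.001
```

The push force rose to 19 N, so the tray is against its home stop. I'll back off and check.

Request:
move_arm --steps '[-1,-1,0,0,0,0,0,-1,-3,0,0,0,0,0,-1,-2,0,3,0,0,0,-1,0,0,4,0,0,0,-1,0,0,5,0,0,0,0,-3,4,4,0,0,0,0,-3,4,3,0,0,0,0,-3,4,0,0,0,0]'

```text
t: 37.25
eef_pos: [0.487, 0.0747, 0.2368]
tool_rot: [0.005, -0.02, 1.0, 0.001]
contact_force: [1.5, 1.2, -0.4]
gripper_width: 0.494
```

Request:
move_arm --steps '[0,0,4,0,0,0,0,0,0,0,0,0,0,0]'

```text
t: 37.45
eef_pos: [0.4843, 0.1203, 0.2336]
tool_rot: [0.002, -0.026, 1.0, 0.002]
contact_force: [0.5, -0.0, -0.1]
gripper_width: 0.497
```

```bash
python3 -c "
from h import *
o=status.get_obs(); print(o['t'],o['eef_pos'],o['contact_force'])
r=grab('scene','s21')
r=grab('top','t21')
im=r['pixels'][110:240,260:430,::-1]
cv2.imwrite('pics/t21z.png',cv2.resize(im,None,fx=4.6,fy=4.6,interpolation=cv2.INTER_CUBIC))
"
```

```text
37.45 [0.48426916 0.12032282 0.23360648] [ 0.53009128 -0.04940058 -0.07893653]
```

View pics/s21.png

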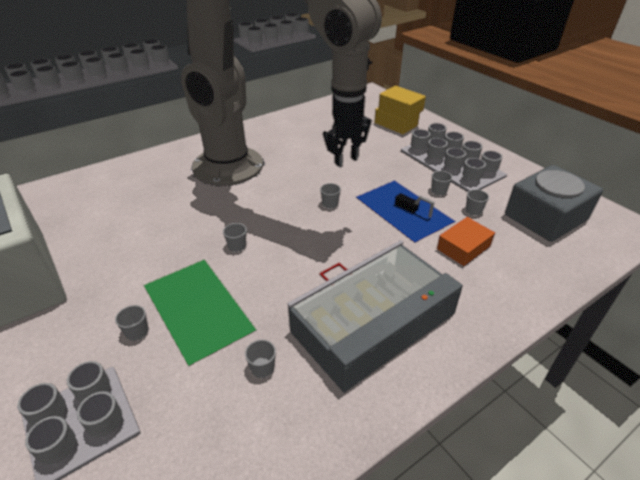

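View pics/t21z.png

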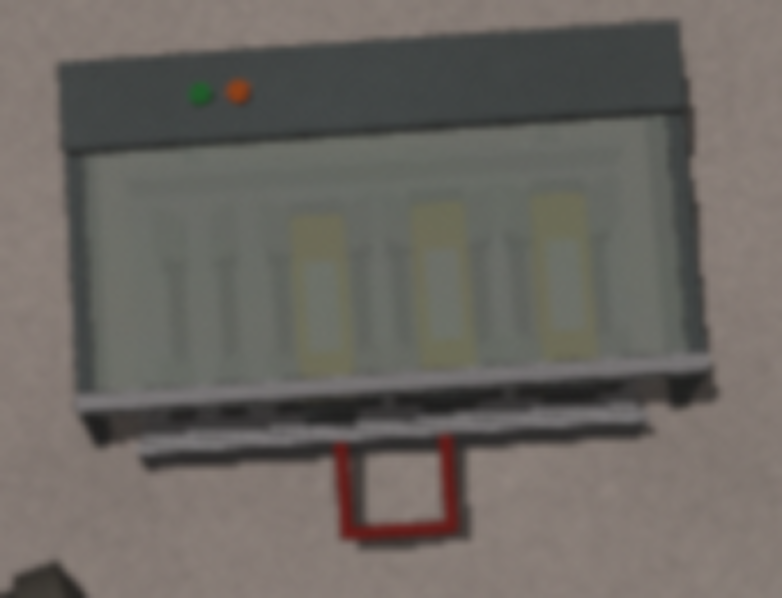

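View pics/t21.png

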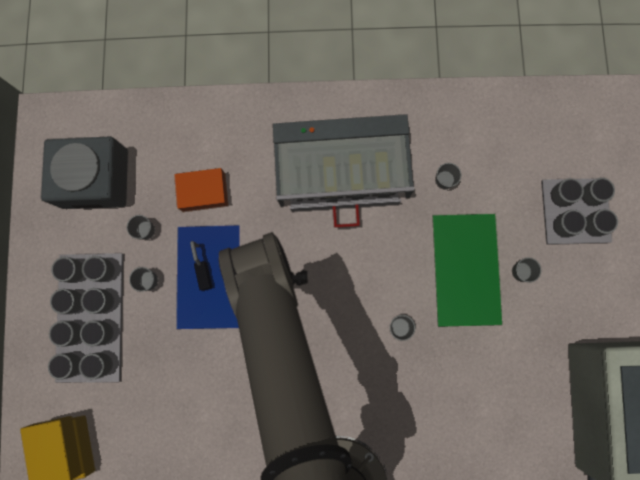

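The loop is back at its starting pixels, (347,534) to (457,528) in the zoomed picture. Three cartridges lie under the roof, the hook stands on the blue mat at (200,268), and the cups and carton have not moved. Handing in.

```bash
python3 -c "
from station import order
print(order.hand_in())"
```

```text
the job is handed in; nothing more can be done
None
```

The job is done and handed in at about 37 s of robot time; the hand-in reports no verdict.

- **Tray out:** I hooked the red loop and dragged the tray until the pull rose to about 19 N at its stop.
- **Hook:** I stood it back on the blue mat before loading rather than after, because the gripper had to be free for the cartridges. It was still standing there in the last pictures.
- **Cartridges:** There were three on the green mat. They are in gap1, gap2 and gap3, each pressed until the push rose to 20–23 N at the tray floor, with the blocks spread on both sides. gap0 is empty.
- **Tray home:** I pushed on the loop's front bar until the force rose to about 19 N. In the top picture the loop is back at its starting pixels, to within about a pixel.
- **Not touched:** The cups and the carton look unmoved in the scene and top pictures.

**Disagreements:**
- The trained networks were up to about 2 cm off on several points, so I relied on fitting the known shapes to the pictures.
- The tray slid about 4 mm inward while I was loading it. I corrected for that before placing the last cartridge.

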